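# Make up a two-part casting mould, ready to pour

### The arm

A 6-joint arm with a two-finger parallel gripper is mounted at the origin on the work surface. World frame = base frame: x ahead of the robot, y to its left, z up, the work surface at z = 0. Lengths are in m, angles in rad, forces in N, time in s.
With the tool pointing down it reaches from about 0.25 to 0.775 m from the base axis. Payload 4 kg.
Tool frame: the origin (TCP) lies at the very end of the fingers, on their centre line; the grasp point (between the pads) lies 19 mm behind it; z points along the fingers, y is the direction in which the jaws open and shut (so a half turn about z gives the same grasp; the last joint's range is limited). The gripper opens to 94 mm and grips with 3 to 60 N. Pads are 16 mm wide; open, the fingers measure 119 mm over their backs; the gripper's body (75 mm by 177 mm) begins 78 mm behind the grasp point.
Start: joints at [-1.253, 0.087, 1.371, -0, 1.684, -0.103], TCP at [0.225, -0.502, 0.206] pointing down, gripper open.
Joint ranges: [-3.1, 3.1], [-0.76, 2.03], [0.27, 2.55], [-1.08, 4.22], [0.17, 2.65], [-2.57, 2.57]. Speed limits (rad/s): [2.79, 2.79, 3.14, 3.14, 3.14, 3.14].

### API

Orientations are given as a unit quaternion [x, y, z, w].
In Python, from station import monitor, imaging, order gives the robot as it stands.
- The arm moves only by the shell command python3 -m jog 'ROWS'. ROWS is JSON, a list of rows, each a list of 5 numbers: the finger opening in cm, from 0 to 9.4, then the shift along the tool's x, y, z in cm, then the turn about the tool's z in rad. In form: [[jaw, x, y, z, twist], ...]. A call has 1 to 20 rows; each row is the pose to reach, as a shift and turn from the pose commanded when the call began, along the tool's axes at that moment; what a row does not reach only later rows make up. A row lasts 1/12 s, in which the tool goes at most 41.7 mm and 7.16 degrees, less where a joint would pass 70% of its speed; a pose out of reach is approached as far as the arm can. A call with a gripper value outside its range is refused whole. The fingers move at their own pace and stop on an object; the grip force is fixed at half the most. Time passes only in rows, so rows that repeat a pose let the fingers close. It gives the time, the measured TCP pose, the force and the opening at its end, in the units of the state.
- monitor.observe(): the state, without advancing time (a new reading comes with each control period).
- imaging.read_camera(name): name is "scene" or "top" or "wrist"; returns a dict with "frame" (384x512x3 uint8, red, green, blue), "camera_matrix" (3x3 intrinsics, pixels), "R" (3x3) and "t" (3): a world point X has camera coordinates R X + t; the wrist camera has in their place "T_tool_cam" (4x4, takes a point from camera to tool coordinates, whose origin is the TCP and whose axes are the flange's). Camera axes: x right, y down, z forward; pixel columns grow to the right and rows downward; lengths in m; the calibration is good to about 2 mm. A picture is of the moment at which its call begins: read the wrist's pose just before it. There is no depth.
- order.sign_off(): hands the job in, once; it reports no verdict.
The state is a dict: "t": time; "joints": joint angles; "dq": joint speeds; "joint_torque": joint torques, N m; "tcp_pos": TCP position; "ee_rot": TCP orientation; "contact_force": force on the tool from outside, world axes, zero at the start; "ft_torque": the same for the moment, N m; "gripper_width": finger opening in m.
Only numpy, scipy, OpenCV 4.12 (cv2) and the standard library are available. Lean on these libraries where they do the work, as an engineer would, in place of code of your own. Each camera call takes 0.05 s, during which the arm holds its last target. There are 200 camera calls.

### The job

Make up the casting mould ready for pouring: bed the lower half on the levelling plate between its corner angles, lay the core bar in the lower half's end seats, close the upper half over it fully home, put the iron weight on the upper half's plain end, and last stand the pouring cup centred round the pouring hole. Do it in that order, setting each piece down gently (nothing dropped) and letting go of it before the next, and leave the bottle, the mixing cup and the jar standing where they are.

Things in the scene. Friction and masses are not known exactly. Their poses are not given: they have to be found in the camera images.
- plate: Fixed aluminium levelling plate, 92 (x) x 176 (y, long way) mm, upper face 14 mm above the bench, where the mould is built. Upright steel angles at its corners end 26 mm above the bench; the space between them is 76 x 160 mm (5 mm free round the lower half). They reach 22 mm along the sides, so mid-sides are open for fingers. Origin: centre, at bench level.
- lower_half: Loose lower mould half, 0.3 kg: brown block 66 (x) x 150 (y) x 30 mm high, on top a 44 mm wide trough, a core seat at each end and 2 pointed keys (8 mm high) at diagonal corners. Origin: centre of underside. Fits the plate either way round. Seats: floor 18 mm above origin, 27 mm wide, sloping out to 35 mm at the top. Trough rims leave no finger room: hold the core above this block's top.
- core: Loose core: plain aluminium bar 24 (x) x 138 (y, long way) x 30 mm high, lying flat, 0.2 kg. Origin: centre of underside. Seated, it is centred on the lower half, underside 18 mm above that one's underside: its lowest 12 mm are inside, so grip only the top 15 mm of its long sides, at mid-length.
- upper_half: Loose upper mould half, 0.36 kg: brown block 66 (x) x 150 (y) x 38 mm high, right way up, flat top with one 16 mm pouring hole at y = +36 mm on the centre line; the -y end is plain. Origin: centre of underside. Hollow below (34 mm wide at the ends) for the core, notches for the keys (2.5 mm play). Goes on either way round, sides flush; closed, its underside is 30 mm above the lower half's.
- weight: Loose iron weight, 0.7 kg: dark block 52 x 52 x 30 mm with a round knob on top (28 mm wide, 38 to 54 mm up, on a 16 mm stem). Origin: centre of underside. Take it by block or knob. Its place: flat on the upper half's top (38 mm above that one's origin), on the centre line, its middle about 33 mm from the block's middle towards the plain end.
- pour_cup: Loose pouring cup, 50 g: white plastic tube, 44 mm outside, 36 mm bore, 46 mm tall, open at both ends, on a flat foot flange 56 mm wide, 5 mm thick. Origin: centre of underside. Its place: upright on the upper half's top face, centred round the pouring hole. Grip the tube above the flange.
- spray_bottle: Bystander: white release-agent bottle, 36 mm wide, 125 mm tall, black cap, standing among the pieces. Origin: centre of its underside. Not to be moved.
- mixing_cup: Bystander: small grey mixing cup, 42 mm wide, 62 mm tall, standing among the pieces. Origin: centre of its underside. Not to be moved.
- resin_jar: Bystander: amber jar with black lid, 64 mm wide, 85 mm tall, beyond the pieces. Origin: centre of its underside. Not to be moved.
Mind the look-alikes: they are no part of the job. What is shaped like the core but blue, turquoise or yellow is not meant.

How it is judged:
On the way, in this order (a step that is already met when the one before it is completed fails the run):
1. the lower half lies flat on the plate between the angles, let go (horizontal distance between lower_half and plate below 0.01 m and z of lower_half in the frame of plate between 0.01 and 0.018 m and angle between the y axis of lower_half and the y axis of plate, either way round below 0.1 rad and angle between lower_half's own z axis and vertical below 0.06 rad and contact force between the fingers and lower_half below 0.3 N), for 0.2 s.
2. the core lies down in both seats of the lower half, let go (horizontal distance between lower_half and plate below 0.01 m and z of lower_half in the frame of plate between 0.01 and 0.018 m and angle between the y axis of lower_half and the y axis of plate, either way round below 0.1 rad and angle between each of lower_half, core's own z axis and vertical below 0.06 rad and x of core in the frame of lower_half between -0.006 and 0.006 m and y of core in the frame of lower_half between -0.01 and 0.01 m and z of core in the frame of lower_half between 0.014 and 0.022 m and angle between the y axis of core and the y axis of lower_half, either way round below 0.1 rad and contact force between the fingers and core below 0.3 N), for 0.2 s.
3. the upper half is closed on the lower half, let go (horizontal distance between lower_half and plate below 0.01 m and z of lower_half in the frame of plate between 0.01 and 0.018 m and angle between the y axis of lower_half and the y axis of plate, either way round below 0.1 rad and angle between each of lower_half, core, upper_half's own z axis and vertical below 0.06 rad and x of core in the frame of lower_half between -0.006 and 0.006 m and y of core in the frame of lower_half between -0.01 and 0.01 m and z of core in the frame of lower_half between 0.014 and 0.022 m and angle between the y axis of each of core, upper_half and the y axis of lower_half, either way round below 0.1 rad and horizontal distance between upper_half and lower_half below 0.009 m and z of upper_half in the frame of lower_half between 0.026 and 0.034 m and contact force between the fingers and upper_half below 0.3 N), for 0.2 s.
4. the weight stands on the plain end of the upper half, let go (horizontal distance between lower_half and plate below 0.01 m and z of lower_half in the frame of plate between 0.01 and 0.018 m and angle between the y axis of lower_half and the y axis of plate, either way round below 0.1 rad and angle between each of lower_half, core, upper_half, weight's own z axis and vertical below 0.06 rad and x of core in the frame of lower_half between -0.006 and 0.006 m and y of core in the frame of lower_half between -0.01 and 0.01 m and z of core in the frame of lower_half between 0.014 and 0.022 m and angle between the y axis of each of core, upper_half and the y axis of lower_half, either way round below 0.1 rad and horizontal distance between upper_half and lower_half below 0.009 m and z of upper_half in the frame of lower_half between 0.026 and 0.034 m and x of weight in the frame of upper_half between -0.014 and 0.014 m and y of weight in the frame of upper_half between -0.05 and -0.016 m and z of weight in the frame of upper_half between 0.034 and 0.042 m and contact force between the fingers and weight below 0.3 N), for 0.2 s.
5. the cup stands round the pouring hole, let go (horizontal distance between lower_half and plate below 0.01 m and z of lower_half in the frame of plate between 0.01 and 0.018 m and angle between the y axis of lower_half and the y axis of plate, either way round below 0.1 rad and angle between each of lower_half, core, upper_half, weight, pour_cup's own z axis and vertical below 0.06 rad and x of core in the frame of lower_half between -0.006 and 0.006 m and y of core in the frame of lower_half between -0.01 and 0.01 m and z of core in the frame of lower_half between 0.014 and 0.022 m and angle between the y axis of each of core, upper_half and the y axis of lower_half, either way round below 0.1 rad and horizontal distance between upper_half and lower_half below 0.009 m and z of upper_half in the frame of lower_half between 0.026 and 0.034 m and x of weight in the frame of upper_half between -0.014 and 0.014 m and y of weight in the frame of upper_half between -0.05 and -0.016 m and z of weight in the frame of upper_half between 0.034 and 0.042 m and x of pour_cup in the frame of upper_half between -0.009 and 0.009 m and y of pour_cup in the frame of upper_half between 0.027 and 0.045 m and z of pour_cup in the frame of upper_half between 0.034 and 0.042 m and contact force between the fingers and pour_cup below 0.3 N), for 0.2 s.
At the end, for the whole second after the job is handed in: All let go, at rest, upright (0.06 rad), heights within 4 mm: lower half on plate (10 mm, 0.1 rad); core in seats (6 mm across, 10 along, 0.1 rad); upper half on lower (9 mm, 0.1 rad); weight on it, 14 mm from centre line, 16-50 mm to plain end; cup within 9 mm of hole along and across (all of step 5 and linear speed of each of lower_half, core, upper_half, weight, pour_cup below 0.02 m/s and contact force between the fingers and lower_half below 0.3 N and contact force between the fingers and core below 0.3 N and contact force between the fingers and upper_half below 0.3 N and contact force between the fingers and weight below 0.3 N); the robot touches nothing.
It fails at once if the release-agent bottle is shoved more than 30 mm or tipped (distance of spray_bottle from where it was at the start of the episode above 0.03 m or angle between spray_bottle's own z axis and vertical above 0.4 rad).
It fails at once if the mixing cup is shoved more than 30 mm or tipped (distance of mixing_cup from where it was at the start of the episode above 0.03 m or angle between mixing_cup's own z axis and vertical above 0.4 rad).
It fails at once if the resin jar is shoved more than 30 mm or tipped (distance of resin_jar from where it was at the start of the episode above 0.03 m or angle between resin_jar's own z axis and vertical above 0.4 rad).
It fails at once if one of the five pieces is dropped (falls free faster than 0.7 m/s, some 25 mm) ((linear speed of lower_half above 0.7 m/s and contact force between the fingers and lower_half below 0.05 N) or (linear speed of core above 0.7 m/s and contact force between the fingers and core below 0.05 N) or (linear speed of upper_half above 0.7 m/s and contact force between the fingers and upper_half below 0.05 N) or (linear speed of weight above 0.7 m/s and contact force between the fingers and weight below 0.05 N) or (linear speed of pour_cup above 0.7 m/s and contact force between the fingers and pour_cup below 0.05 N)).
It also fails if it takes over 144 s, if anything falls off the work surface, if the arm or the gripper's body presses on something with over 40 N, if the wrist force passes 120 N, or if a joint passes its speed limit or range.

## Working session

There is one attempt and no reset: what is moved stays moved. The work goes in short steps, Python scripts to look and compute and a shell command to move; the robot and the scene stay as the last step left them, time stands still between calls to the robot, and variables do not carry over. Pictures are saved under pics/ and viewed, about 12 in all and at most 16, crops included, and the job is handed in when it is done.

```bash
ls; mkdir -p pics; python3 - <<'E'
from station import monitor, imaging
import cv2
s=monitor.observe(); print({k:s[k] for k in('t','tcp_pos','ee_rot','gripper_width','contact_force')})
for n in('top','scene'):
    c=imaging.read_camera(n); cv2.imwrite(f'pics/{n}0.png',c['frame'][:,:,::-1]); print(n,c['camera_matrix'],c['R'],c['t'])
E
```

```text
pics
{'t': 0.0, 'tcp_pos': array([ 0.22448835, -0.50148021,  0.20431696]), 'ee_rot': array([ 9.77950067e-01,  2.08835889e-01, -1.18226012e-04, -1.10606429e-03]), 'gripper_width': 0.0936299759545751, 'contact_force': array([ 0.13569729, -0.38192547,  0.49082727])}
top [[455.50913434   0.         251.32276188]
 [  0.         455.50913434 190.16081919]
 [  0.           0.           1.        ]] [[ 0.0158605  -0.99977899  0.01379891]
 [-0.99182913 -0.01747855 -0.1263704 ]
 [ 0.12658366 -0.01168187 -0.99188715]] [-0.07638996  0.4780065   1.3463138 ]
scene [[349.25884546   0.         254.21779479]
 [  0.         349.25884546 193.30517334]
 [  0.           0.           1.        ]] [[ 0.02344712  0.99953889  0.01929361]
 [ 0.58409585  0.00196582 -0.81168231]
 [-0.81134596  0.03030093 -0.58378043]] [ 0.04174128 -0.26860763  1.41869246]
```

View pics/top0.png

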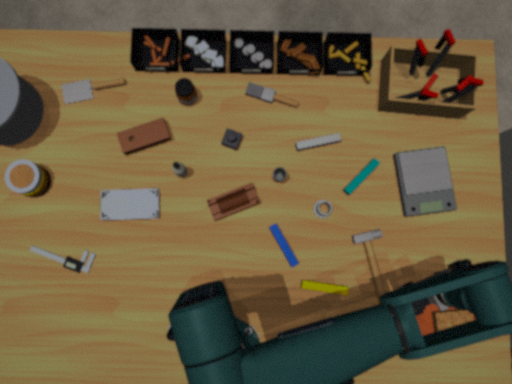

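View pics/scene0.png

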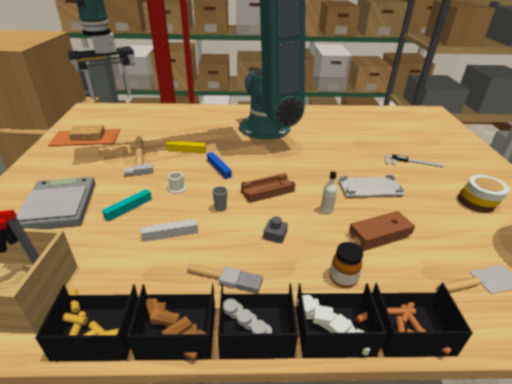

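Top view: plate (130,204), lower half (234,201), upper half (145,136), weight (232,138), pour cup, white (323,208), mixing cup, grey (280,174), bottle (180,169), jar (186,92). Core candidates: grey bar (318,142), turquoise (361,176), blue (284,245), yellow (324,287). The plain aluminium one is (318,142). I'll confirm that in a crop while measuring.

```bash
cat > h.py <<'E'
import numpy as np, cv2
from station import monitor, imaging
from scipy.spatial.transform import Rotation as Ro
def ray(c,px,z):
    "pixel(s) -> world points on plane z"
    px=np.atleast_2d(px).astype(float)
    d=np.c_[px,np.ones(len(px))]@np.linalg.inv(c['camera_matrix']).T@c['R']
    o=-c['R'].T@c['t']
    return o+d*((z-o[2])/d[:,2])[:,None]
def grab(n):
    s=monitor.observe(); c=imaging.read_camera(n)
    if n=='wrist':
        T=np.array(c['T_tool_cam']); Rt=Ro.from_quat(s['ee_rot']).as_matrix()
        Rw=Rt@T[:3,:3]; o=Rt@T[:3,3]+s['tcp_pos']
        c['R']=Rw.T; c['t']=-Rw.T@o
    c['bgr']=np.ascontiguousarray(c['frame'][:,:,::-1]); return c,s
def rect(c,mask,z):
    "largest blob -> world minAreaRect: centre, long, short (mm), yaw of the long side (deg, world)"
    k=max(cv2.findContours(mask,cv2.RETR_EXTERNAL,cv2.CHAIN_APPROX_NONE)[0],key=cv2.contourArea)
    w=(ray(c,k[:,0],z)[:,:2]*1000).astype(np.float32)
    b=cv2.boxPoints(cv2.minAreaRect(w)); e=[b[1]-b[0],b[2]-b[1]]; e.sort(key=np.linalg.norm)
    yaw=np.degrees(np.arctan2(e[1][1],e[1][0]))%180
    return b.mean(0).round(1),np.linalg.norm(e[1]).round(1),np.linalg.norm(e[0]).round(1),yaw.round(1)
def go(xy,yaw,z,s=None):
    "shift in tool axes (cm) and twist (rad) that bring TCP to xy (mm), height z (mm), jaw axis (tool y) along world angle yaw (deg, mod 180)"
    s=s or monitor.observe(); R=Ro.from_quat(s['ee_rot']).as_matrix()
    d=R.T@(np.r_[xy,z]/1000-s['tcp_pos'])*100
    cur=np.degrees(np.arctan2(R[1,1],R[0,1])); t=(cur-yaw+90)%180-90
    return d.round(2),'twist',np.radians(t).round(3),'cur yaw',cur.round(1),'j6',s['joints'][5].round(2)
E
python3 - <<'E'
from h import *
c,s=grab('top'); I=c['bgr']
cv2.imwrite('pics/crop1.png',cv2.resize(I[115:265,90:390],(800,400),interpolation=cv2.INTER_CUBIC))
bg=cv2.GaussianBlur(I,(3,3),0); hsv=cv2.cvtColor(bg,cv2.COLOR_BGR2HSV)
rois={'plate':(92,180,75,50,14),'lower':(203,178,62,46,30),'core':(290,128,56,28,30),'upper':(112,113,64,45,38),'weight':(216,122,32,32,40),'bottle':(168,158,24,22,0),'mix':(268,162,24,24,62),'cup':(311,196,26,26,46)}
for n,(x,y,w,h,z) in rois.items():
    print(n,'centre hsv',hsv[y+h//2,x+w//2],'corner',hsv[y+2,x+2])
    L=cv2.cvtColor(bg,cv2.COLOR_BGR2LAB)[y:y+h,x:x+w].astype(float)
    ed=np.median(np.r_[L[0],L[-1],L[:,0],L[:,-1]],0)
    D=np.linalg.norm(L-ed,axis=2); m=np.zeros(I.shape[:2],np.uint8); m[y:y+h,x:x+w]=(D>28)*255
    print('  ',rect(c,m,z/1000))
E
```

```text
plate centre hsv [106  22 153] corner [ 21 123 141]
   (array([432.8, 297.9], dtype=float32), np.float32(178.0), np.float32(89.7), np.float32(93.2))
lower centre hsv [ 10 166  86] corner [ 18 136 142]
   (array([443.9, -15.7], dtype=float32), np.float32(151.2), np.float32(67.9), np.float32(112.6))
core centre hsv [  0   0 139] corner [ 21 122 142]
   (array([ 630.6, -268.2], dtype=float32), np.float32(136.7), np.float32(27.6), np.float32(102.5))
upper centre hsv [ 10 142 115] corner [ 25 111 140]
   (array([637.5, 257.4], dtype=float32), np.float32(158.7), np.float32(78.4), np.float32(110.2))
weight centre hsv [132  21  62] corner [ 20 128 143]
   (array([633.8,  -6.9], dtype=float32), np.float32(59.5), np.float32(58.2), np.float32(68.8))
bottle centre hsv [26 25 82] corner [ 21 121 143]
   (array([540.6, 149.9], dtype=float32), np.float32(67.3), np.float32(39.0), np.float32(64.3))
mix centre hsv [30  3 87] corner [ 22 121 143]
   (array([ 523.7, -152.4], dtype=float32), np.float32(47.6), np.float32(45.1), np.float32(91.0))
cup centre hsv [ 19 128 143] corner [ 17 136 144]
   (array([ 425.9, -282.7], dtype=float32), np.float32(44.8), np.float32(41.9), np.float32(179.7))
```

View pics/crop1.png

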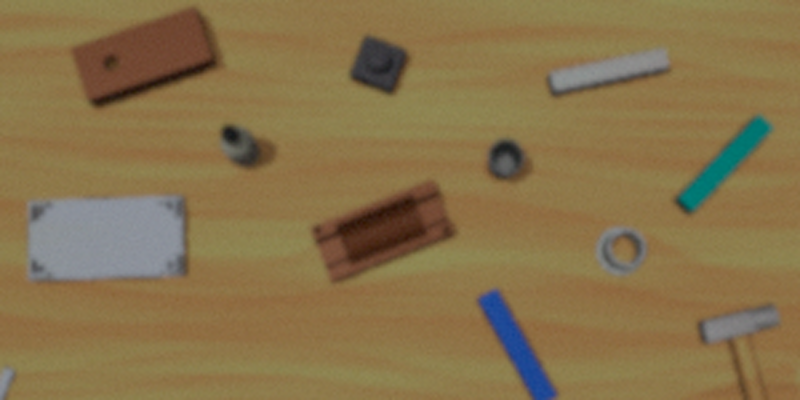

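Crop: plain grey aluminium bar at crop (608,72), i.e. px (318,142), is the core. The blue and turquoise bars are decoys, and the yellow one lies at (324,287). The pouring hole is at the left (+y) end of the upper half, crop (110,62). I'll move above the lower half first.

```bash
python3 - <<'E'
from h import *
print(go([444,-16],22.6,170))
E
```

```text
(array([ 39.87, -35.36,   3.53]), 'twist', np.float64(-1.544), 'cur yaw', np.float64(-65.9), 'j6', np.float64(-0.1))
```

```bash
python3 -m jog '[[9.4,39.9,-35.4,3.5,-1.544],[9.4,39.9,-35.4,3.5,-1.544],[9.4,39.9,-35.4,3.5,-1.544],[9.4,39.9,-35.4,3.5,-1.544],[9.4,39.9,-35.4,3.5,-1.544],[9.4,39.9,-35.4,3.5,-1.544],[9.4,39.9,-35.4,3.5,-1.544],[9.4,39.9,-35.4,3.5,-1.544],[9.4,39.9,-35.4,3.5,-1.544],[9.4,39.9,-35.4,3.5,-1.544],[9.4,39.9,-35.4,3.5,-1.544],[9.4,39.9,-35.4,3.5,-1.544],[9.4,39.9,-35.4,3.5,-1.544],[9.4,39.9,-35.4,3.5,-1.544],[9.4,39.9,-35.4,3.5,-1.544],[9.4,39.9,-35.4,3.5,-1.544],[9.4,39.9,-35.4,3.5,-1.544],[9.4,39.9,-35.4,3.5,-1.544]]'
cat >> h.py <<'E'
def brown(c,lo=60):
    "mask of the red-brown blocks"
    l=cv2.cvtColor(cv2.GaussianBlur(c['bgr'],(5,5),0),cv2.COLOR_BGR2HSV)
    return cv2.morphologyEx(cv2.inRange(l,(0,lo,20),(14,255,255)),cv2.MORPH_OPEN,np.ones((5,5),np.uint8))
E
python3 - <<'E'
from h import *
c,s=grab('wrist'); print(np.round(c['T_tool_cam'],3),c['camera_matrix'][0],s['tcp_pos'])
cv2.imwrite('pics/w1.png',c['bgr']); print(rect(c,brown(c),.030))
E
```

```text
t: 1.65
tcp_pos: [0.444, -0.0172, 0.1706]
ee_rot: [0.556, 0.831, -0.0, 0.0]
contact_force: [-0.2, -0.1, -0.5]
gripper_width: 0.0942
[[-0.    -0.957 -0.289  0.085]
 [ 1.    -0.     0.     0.001]
 [-0.    -0.289  0.957 -0.178]
 [ 0.     0.     0.     1.   ]] [271.99799948   0.         252.58058661] [ 0.44396581 -0.01724959  0.17056026]
(array([447.7, -12.6], dtype=float32), np.float32(153.7), np.float32(71.3), np.float32(113.2))
```

View pics/w1.png

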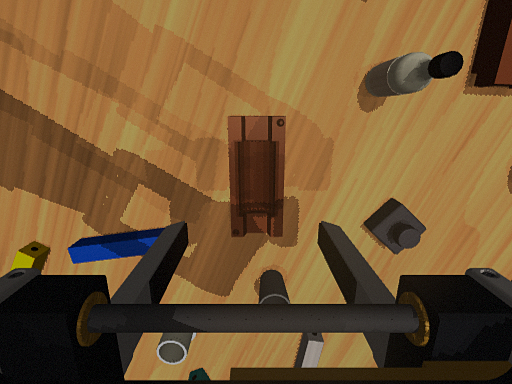

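Wrist view: lower half at (257,177), between the open fingers and aligned with them. I'll descend and grip it at mid-length.

```bash
python3 -m jog '[[9.4,0.2,0.2,4,0],[9.4,0.2,0.2,8,0],[9.4,0.2,0.2,11,0],[9.4,0.2,0.2,13,0],[9.4,0.2,0.2,14.5,0],[9.4,0.2,0.2,15.5,0],[9.4,0.2,0.2,16,0],[9.4,0.2,0.2,16.4,0],[9.4,0.2,0.2,16.4,0],[5,0.2,0.2,16.4,0],[5,0.2,0.2,16.4,0],[5,0.2,0.2,16.4,0],[5,0.2,0.2,16.4,0],[5,0.2,0.2,16.4,0],[5,0.2,0.2,16.4,0],[5,0.2,0.2,16.4,0],[5,0.2,0.2,16.4,0],[5,0.2,0.2,16.4,0]]'
python3 -m jog '[[5,0,0,-0.5,0],[5,0,0,-1.5,0],[5,0,0,-3,0],[5,0,0,-5,0],[5,0,0,-8,0],[5,0,0,-11,0],[5,0,0,-13,0],[5,0,0,-15,0],[5,0,0,-16.5,0],[5,0,0,-16.5,0],[5,0,0,-16.5,0]]'
python3 - <<'E'
from h import *
c,s=grab('wrist'); cv2.imwrite('pics/w2.png',c['bgr']); print(s['tcp_pos'],s['gripper_width'])
print(rect(c,brown(c),s['tcp_pos'][2]+.024), go([433,298],3.2,150))
E
```

```text
t: 3.2
tcp_pos: [0.4462, -0.0132, 0.0071]
ee_rot: [0.555, 0.832, 0.001, 0.001]
contact_force: [1.0, 1.3, 4.2]
gripper_width: 0.0655
t: 4.12
tcp_pos: [0.4451, -0.0134, 0.1717]
ee_rot: [0.555, 0.832, -0.0, 0.0]
contact_force: [-0.1, -0.4, -4.5]
gripper_width: 0.0661
[ 0.44510379 -0.01343574  0.17167102] 0.06614959307035952
(array([434.6,   2. ], dtype=float32), np.float32(119.1), np.float32(75.8), np.float32(112.5)) (array([29.18, 10.9 ,  2.04]), 'twist', np.float64(0.338), 'cur yaw', np.float64(22.6), 'j6', np.float64(-0.55))
```

View pics/w2.png

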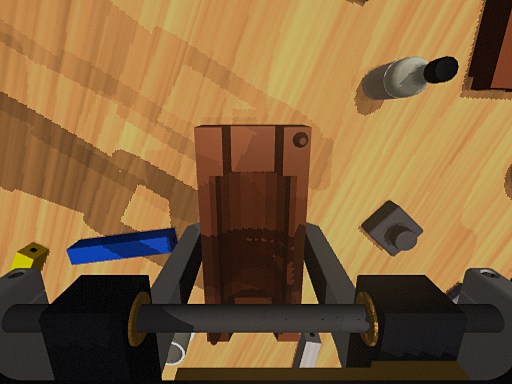

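Held cleanly: block 66.1 mm between the fingers, far edge at row ~127. Next I'll work out its offset along the fingers' plane and go above the plate.

```bash
python3 - <<'E'
from h import *
c,s=grab('wrist'); R=Ro.from_quat(s['ee_rot']).as_matrix()
for p in [(200,127),(252,127),(308,127),(208,338),(293,338)]:
    print(p,(R.T@(ray(c,p,s['tcp_pos'][2]+.023)[0]-s['tcp_pos'])*1000).round(1))
E
python3 -m jog '[[5,4,1.5,-2,0.1],[5,8,3,-2,0.2],[5,12,4.5,-2,0.3],[5,16,6,-2,0.338],[5,20,7.5,-2,0.338],[5,24,9,-2,0.338],[5,27,10,-2,0.338],[5,28.5,10.7,-2,0.338],[5,29.2,10.9,-2,0.338],[5,29.2,10.9,-2,0.338],[5,29.2,10.9,-2,0.338]]'
python3 - <<'E'
from h import *
c,s=grab('wrist'); cv2.imwrite('pics/w3.png',c['bgr']); print(s['tcp_pos'],s['gripper_width'])
E
```

```text
(200, 127) [ 76.1 -28.3 -22.9]
(252, 127) [ 76.1   0.6 -22.9]
(308, 127) [ 76.1  31.8 -23. ]
(208, 338) [-70.1 -30.8 -23. ]
(293, 338) [-70.   29.7 -23.1]
t: 5.13
tcp_pos: [0.4333, 0.2972, 0.1898]
ee_rot: [0.687, 0.727, -0.002, 0.0]
contact_force: [0.5, -0.4, -3.8]
gripper_width: 0.0657
[0.43325273 0.29716025 0.18980282] 0.06571080667614276
```

View pics/w3.png

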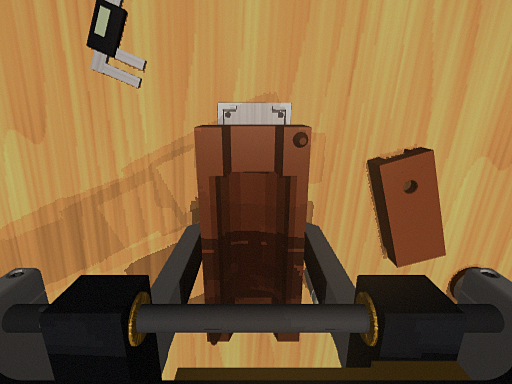

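Plate's far edge at row 103, columns 218–291, parallel to the block above it. Locate it from these corners.

```bash
python3 - <<'E'
from h import *
c,s=grab('wrist'); R=Ro.from_quat(s['ee_rot']).as_matrix()
h=cv2.cvtColor(cv2.GaussianBlur(c['bgr'],(3,3),0),cv2.COLOR_BGR2HSV)
m=cv2.inRange(h,(0,0,90),(180,45,255)); m[:95]=0;m[124:]=0;m[:,:200]=0;m[:,310:]=0
k=max(cv2.findContours(m,0,1)[0],key=cv2.contourArea); x,y,w,hh=cv2.boundingRect(k); print(x,y,w,hh)
for r in range(100,124,4):
    q=np.where(m[r])[0]; print(r,q.min() if len(q) else 0,q.max() if len(q) else 0)
for q in [215,235,255,275,290]:
    a=np.where(m[:,q])[0]; print(q,a.min() if len(a) else 0, end='; ')
for p in [(x,y),(x+w,y),(x+w/2,y)]:
    P=ray(c,p,.014)[0]; print(p,(P*1000).round(1),(R.T@(P-s['tcp_pos'])*1000).round(1))
print('plate centre from wrist',P*1000-88*np.r_[np.cos(np.radians(93.2)),np.sin(np.radians(93.2)),0])
E
```

```text
218 103 72 21
100 0 0
104 218 289
108 218 289
112 218 289
116 218 289
120 218 289
215 0; 235 103; 255 103; 275 103; 290 0; (218, 103) [386.2 387.8  14. ] [ 94.  -42.  176.2]
(290, 103) [475.2 392.7  14. ] [ 93.9  47.2 176. ]
(254.0, 103) [430.7 390.2  14. ] [ 93.9   2.6 176.1]
plate centre from wrist [435.60570594 302.37978353  14.        ]
```

```bash
python3 -m jog '[[5,0.2,0.1,3,0],[5,0.2,0.1,6,0],[5,0.2,0.1,9,0],[5,0.2,0.1,11.5,0],[5,0.2,0.1,13,0],[5,0.2,0.1,14,0],[5,0.2,0.1,14.4,0],[5,0.2,0.1,14.4,0],[5,0.2,0.1,14.4,0]]'
python3 - <<'E'
from h import *
c,s=grab('wrist'); print(s['tcp_pos']); R=Ro.from_quat(s['ee_rot']).as_matrix()
t,_=grab('top')
a=cv2.resize(c['bgr'][80:260,150:360],(600,514),interpolation=cv2.INTER_CUBIC); cv2.imwrite('pics/w4.png',a)
h=cv2.cvtColor(cv2.GaussianBlur(c['bgr'],(3,3),0),cv2.COLOR_BGR2HSV)
E
```

```text
t: 5.98
tcp_pos: [0.4358, 0.3001, 0.0487]
ee_rot: [0.687, 0.726, 0.001, 0.0]
contact_force: [0.6, 1.0, -2.9]
gripper_width: 0.0658
[0.43579614 0.30012016 0.04873186]
```

View pics/w4.png

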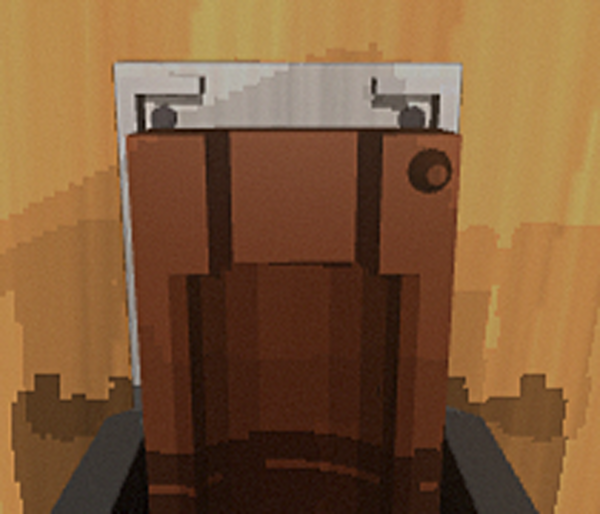

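Crop: plate far corners at crop (114,62)/(463,62), block's far top edge at (128,133)–(460,133). The angles show just beyond the block.

```bash
python3 - <<'E'
from h import *
c,s=grab('wrist'); R=Ro.from_quat(s['ee_rot']).as_matrix()
for n,z,ps in [('plate',.014,[(114,62),(463,62)]),('angle outer?',.026,[(137,95),(439,95)]),('block',s['tcp_pos'][2]+.023,[(128,133),(460,133)])]:
    for p in ps:
        q=(150+p[0]/2.857,80+p[1]/2.857); print(n,(R.T@(ray(c,q,z)[0]-s['tcp_pos'])*1000).round(1))
E
```

```text
plate [ 91.5 -46.   35.3]
plate [91.4 45.1 35.6]
angle outer? [ 83.3 -38.2  23.3]
angle outer? [83.3 37.1 23.5]
block [ 76.7 -31.4 -23. ]
block [ 76.6  33.2 -22.8]
```

```bash
python3 -m jog '[[5,0.18,-0.13,0.3,0],[5,0.18,-0.13,0.8,0],[5,0.18,-0.13,1.3,0],[5,0.18,-0.13,1.8,0],[5,0.18,-0.13,2.2,0],[5,0.18,-0.13,2.4,0],[5,0.18,-0.13,2.6,0],[5,0.18,-0.13,2.6,0],[5,0.18,-0.13,2.6,0],[5,0.18,-0.13,2.6,0]]'
```

```text
t: 6.97
tcp_pos: [0.4336, 0.302, 0.0215]
ee_rot: [0.687, 0.727, 0.0, 0.0]
contact_force: [-0.3, 0.5, -2.9]
gripper_width: 0.066
```

```bash
python3 -m jog '[[5,0,0,0.1,0],[5,0,0,0.15,0],[5,0,0,0.15,0],[9.4,0,0,0.15,0],[9.4,0,0,0.15,0],[9.4,0,0,0.15,0],[9.4,0,0,0.15,0],[9.4,0,0,0.15,0],[9.4,0,0,-0.5,0],[9.4,0,0,-2,0],[9.4,0,0,-5,0],[9.4,0,0,-9,0],[9.4,0,0,-13,0],[9.4,0,0,-17,0],[9.4,0,0,-20,0],[9.4,0,0,-20,0],[9.4,0,0,-20,0]]'
python3 - <<'E'
from h import *
c,s=grab('wrist'); print(s['tcp_pos'],s['contact_force']); cv2.imwrite('pics/w5.png',c['bgr'])
print(rect(c,brown(c),.044)); print(go([631,-268],12.5,230))
E
```

```text
t: 8.38
tcp_pos: [0.4345, 0.3026, 0.2246]
ee_rot: [0.687, 0.727, 0.003, 0.001]
contact_force: [0.2, 0.1, -0.4]
gripper_width: 0.094
[0.43453273 0.30257053 0.22462486] [ 0.17903323  0.07361994 -0.36931046]
(array([434.6, 293. ], dtype=float32), np.float32(174.0), np.float32(68.4), np.float32(93.4))
(array([-58.02,  16.53,  -0.82]), 'twist', np.float64(-0.162), 'cur yaw', np.float64(3.2), 'j6', np.float64(0.45))
```

View pics/w5.png

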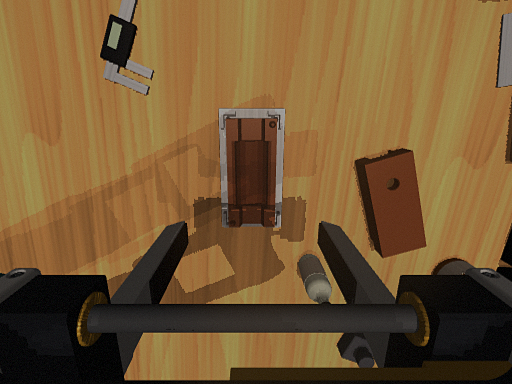

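Lower half lies flat between the angles with clearance all round (block cols 226–277 within plate 219–284). On to the core.

```bash
python3 -m jog '[[9.4,-4,1.1,0,-0.01],[9.4,-8,2.3,0,-0.02],[9.4,-12,3.4,0,-0.04],[9.4,-16,4.5,0,-0.05],[9.4,-20,5.7,0,-0.06],[9.4,-24,6.8,0,-0.08],[9.4,-28,8,0,-0.1],[9.4,-32,9.1,0,-0.1],[9.4,-36,10.3,0,-0.12],[9.4,-40,11.4,0,-0.13],[9.4,-44,12.5,0,-0.15],[9.4,-48,13.7,0,-0.16],[9.4,-52,14.8,0,-0.16],[9.4,-55.5,15.8,1,-0.16],[9.4,-58,16.5,3,-0.16],[9.4,-58,16.5,5,-0.16],[9.4,-58,16.5,6,-0.16],[9.4,-58,16.5,6,-0.16],[9.4,-58,16.5,6,-0.16]]'
python3 - <<'E'
from h import *
c,s=grab('wrist'); print(s['tcp_pos']); cv2.imwrite('pics/w6.png',c['bgr'])
h=cv2.cvtColor(cv2.GaussianBlur(c['bgr'],(3,3),0),cv2.COLOR_BGR2HSV)
m=cv2.inRange(h,(0,0,60),(180,45,255)); m[270:]=0; m[:,:190]=0; m[:,330:]=0
print(rect(c,m,.03)); k=max(cv2.findContours(m,0,1)[0],key=cv2.contourArea); print(cv2.boundingRect(k))
E
```

```text
t: 10.02
tcp_pos: [0.6297, -0.2667, 0.1595]
ee_rot: [0.626, 0.779, -0.0, -0.002]
contact_force: [0.6, -0.2, 0.3]
gripper_width: 0.0941
[ 0.6296756  -0.266654    0.15950016]
(array([ 633.2, -247.7], dtype=float32), np.float32(91.9), np.float32(21.6), np.float32(103.3))
(249, 131, 20, 79)
```

View pics/w6.png

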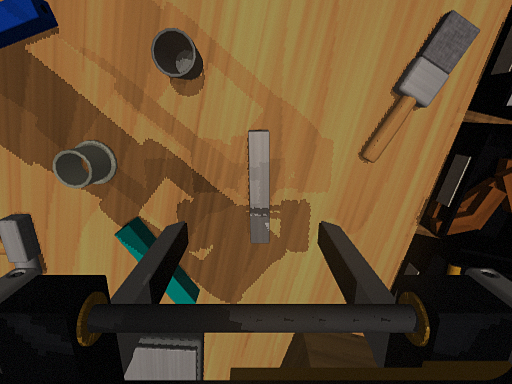

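Core at (259,187): rows 131–243, columns 248–270. It is plain grey and nearly under the TCP. The white pour cup is at (85,165), the grey mixing cup at (175,52).

```bash
python3 - <<'E'
from h import *
c,s=grab('wrist'); R=Ro.from_quat(s['ee_rot']).as_matrix()
for p in [(248,132),(269,132),(251,236),(269.5,236),(260,243)]: print(p,(R.T@(ray(c,p,.03)[0]-s['tcp_pos'])*1000).round(1))
E
```

```text
(248, 132) [ 62.   -4.2 131.6]
(269, 132) [ 62.   19.2 131.6]
(251, 236) [-65.4  -1.1 131.6]
(269.5, 236) [-65.4  22.  131.6]
(260, 243) [-75.1  10.2 131.6]
```

```bash
python3 -m jog '[[9.4,-0.65,0.9,3,-0.023],[9.4,-0.65,0.9,7,-0.023],[9.4,-0.65,0.9,10,-0.023],[9.4,-0.65,0.9,12,-0.023],[9.4,-0.65,0.9,13.2,-0.023],[9.4,-0.65,0.9,13.8,-0.023],[9.4,-0.65,0.9,14.2,-0.023],[9.4,-0.65,0.9,14.2,-0.023],[9.4,-0.65,0.9,14.2,-0.023],[6,-0.65,0.9,14.2,-0.023],[6,-0.65,0.9,14.2,-0.023]]'
python3 - <<'E'
from h import *
c,s=grab('wrist'); R=Ro.from_quat(s['ee_rot']).as_matrix(); print(s['tcp_pos'],s['gripper_width'])
cv2.imwrite('pics/w7.png',c['bgr'][90:384,130:390])
E
```

```text
t: 11.03
tcp_pos: [0.6417, -0.2729, 0.0214]
ee_rot: [0.618, 0.786, 0.0, 0.002]
contact_force: [0.2, -0.4, -0.0]
gripper_width: 0.0835
[ 0.64172875 -0.27285374  0.02137728] 0.0835391761940704
```

View pics/w7.png

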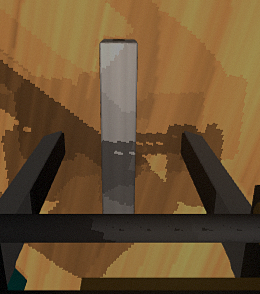

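```bash
python3 -m jog '[[6,0,0,0.1,0],[6,0,0,0.1,0],[1,0,0,0.1,0],[1,0,0,0.1,0],[1,0,0,0.1,0],[1,0,0,0.1,0],[1,0,0,0.1,0],[1,0,0,0.1,0],[1,0,0,0.1,0],[1,0,0,0.1,0],[1,0,0,0.1,0],[1,0,0,0.1,0],[1,0,0,0.1,0]]'
python3 - <<'E'
from h import *
c,s=grab('wrist'); R=Ro.from_quat(s['ee_rot']).as_matrix(); print(s['tcp_pos'],s['gripper_width'])
g=cv2.GaussianBlur(cv2.cvtColor(c['bgr'],cv2.COLOR_BGR2HSV),(3,3),0)
for r in range(120,145): print(r,g[r,235:270:8].tolist())
for q in [(230,133),(266,133)]: print((R.T@(ray(c,q,.03)[0]-s['tcp_pos'])*1000).round(1))
E
```

```text
t: 12.17
tcp_pos: [0.6405, -0.2725, 0.0185]
ee_rot: [0.618, 0.786, -0.0, -0.0]
contact_force: [-2.2, -0.5, 0.7]
gripper_width: 0.0238
[ 0.64047651 -0.27249679  0.0184654 ] 0.0237548739721031
120 [[21, 136, 159], [18, 143, 159], [20, 140, 159], [17, 154, 160], [17, 153, 157]]
121 [[21, 136, 159], [18, 142, 160], [20, 141, 159], [16, 153, 159], [16, 154, 157]]
122 [[21, 136, 159], [18, 142, 159], [20, 141, 158], [16, 152, 159], [15, 157, 154]]
123 [[20, 136, 159], [18, 143, 159], [20, 140, 158], [16, 152, 159], [15, 159, 152]]
124 [[20, 137, 159], [19, 144, 158], [19, 141, 159], [17, 152, 159], [15, 159, 153]]
125 [[20, 139, 159], [19, 143, 158], [19, 141, 160], [16, 152, 159], [15, 158, 154]]
126 [[20, 140, 159], [19, 142, 159], [19, 142, 160], [16, 155, 155], [15, 158, 154]]
127 [[20, 140, 158], [19, 144, 160], [17, 148, 161], [15, 159, 151], [15, 159, 154]]
128 [[20, 142, 159], [17, 150, 160], [16, 155, 162], [15, 160, 149], [15, 158, 156]]
129 [[19, 144, 160], [15, 144, 144], [15, 157, 147], [15, 154, 140], [15, 152, 148]]
130 [[18, 145, 159], [15, 106, 105], [16, 145, 99], [16, 12
[... 471 characters left out ...]
2, 145], [13, 33, 147]]
137 [[19, 21, 152], [22, 19, 159], [28, 5, 158], [14, 32, 144], [12, 32, 148]]
138 [[18, 23, 152], [21, 19, 157], [19, 5, 158], [14, 31, 144], [12, 32, 147]]
139 [[18, 23, 151], [20, 20, 156], [22, 6, 157], [14, 32, 144], [13, 32, 147]]
140 [[17, 24, 150], [21, 21, 157], [20, 13, 156], [15, 33, 145], [13, 31, 147]]
141 [[17, 24, 150], [22, 21, 157], [17, 24, 154], [15, 33, 145], [13, 31, 147]]
142 [[17, 24, 149], [22, 21, 158], [18, 28, 154], [15, 33, 145], [13, 32, 147]]
143 [[17, 25, 146], [22, 21, 158], [18, 26, 154], [15, 33, 145], [13, 33, 148]]
144 [[17, 24, 145], [22, 22, 158], [17, 28, 154], [15, 33, 144], [13, 34, 149]]
[ 72.1 -12.7 -11.5]
[ 72.1   8.9 -11.5]
```

Gripped: 23.8 mm, TCP 18.5 mm above the underside, within the top 15 mm of its sides. I'll lift to 0.22 m and carry it over.

```bash
python3 -m jog '[[1,0,0,-0.5,0],[1,0,0,-1.5,0],[1,0,0,-3,0],[1,0,0,-6,0],[1,0,0,-10,0],[1,0,0,-14,0],[1,0,0,-17,0],[1,0,0,-19,0],[1,0,0,-20.5,0],[1,0,0,-20.5,0],[1,0,0,-20.5,0],[1,0,0,-20.5,0]]'
python3 - <<'E'
from h import *
print(go([434.5,301.5],3.2,220))
E
```

```text
t: 13.22
tcp_pos: [0.6405, -0.2719, 0.2219]
ee_rot: [0.618, 0.786, -0.0, -0.001]
contact_force: [-0.6, 0.8, -2.1]
gripper_width: 0.0235
(array([60.59, -6.42,  0.29]), 'twist', np.float64(0.183), 'cur yaw', np.float64(13.7), 'j6', np.float64(-0.72))
```

```bash
python3 -m jog '[[1,2,-0.2,0,0],[1,5.5,-0.6,0,0.02],[1,9.5,-1,0,0.03],[1,13.5,-1.4,0,0.05],[1,17.5,-1.8,0,0.06],[1,21.5,-2.2,0,0.08],[1,25.5,-2.6,0,0.09],[1,29.5,-3.1,0,0.1],[1,33.5,-3.5,0,0.11],[1,37.5,-3.9,0,0.13],[1,41.5,-4.4,0,0.14],[1,45.5,-4.8,0,0.15],[1,49.5,-5.2,0,0.16],[1,53.5,-5.6,0,0.17],[1,57,-6,0,0.183],[1,59.5,-6.3,0,0.183],[1,60.6,-6.4,0,0.183],[1,60.6,-6.4,0,0.183],[1,60.6,-6.4,0,0.183]]'
python3 -m jog '[[1,0,0,2,0],[1,0,0,5,0],[1,0,0,8,0],[1,0,0,10.5,0],[1,0,0,12,0],[1,0,0,13,0],[1,0,0,13.6,0],[1,0,0,13.6,0],[1,0,0,13.6,0],[1,0,0,13.6,0]]'
python3 - <<'E'
from h import *
c,s=grab('wrist'); print(s['tcp_pos'],s['gripper_width'])
cv2.imwrite('pics/w8.png',cv2.resize(c['bgr'][80:260,150:360],(600,514),interpolation=cv2.INTER_CUBIC))
E
```

```text
t: 14.8
tcp_pos: [0.4348, 0.3006, 0.222]
ee_rot: [0.687, 0.727, -0.001, 0.0]
contact_force: [0.2, 0.2, -1.8]
gripper_width: 0.0237
t: 15.63
tcp_pos: [0.4363, 0.3015, 0.0891]
ee_rot: [0.687, 0.726, 0.001, 0.001]
contact_force: [-0.6, 0.1, -1.6]
gripper_width: 0.0236
[0.4363183  0.3014838  0.08909261] 0.02356198459362555
```

View pics/w8.png

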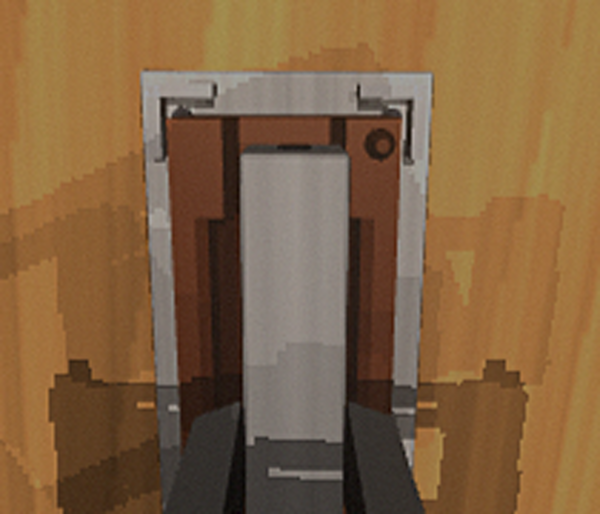

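```bash
python3 - <<'E'
from h import *
c,s=grab('wrist'); R=Ro.from_quat(s['ee_rot']).as_matrix()
for n,z,ps in [('block',.044,[(168,117),(401,117),(175,300),(395,300)]),('seat outer',.044,[(222,125),(346,125)]),('core',s['tcp_pos'][2]+.0115,[(243,153),(347,153),(246,440),(343,440)]),('plate',.014,[(143,72),(433,72)])]:
    for p in ps:
        q=(150+p[0]/2.857,80+p[1]/2.857); print(n,(R.T@(ray(c,q,z)[0]-s['tcp_pos'])*1000).round(1))
E
```

```text
block [ 77.2 -34.1  45.1]
block [77.2 30.8 45.3]
block [ 24.4 -34.4  45.1]
block [24.4 31.1 45.3]
seat outer [ 75.  -19.1  45.2]
seat outer [75.  15.5 45.3]
core [ 71.9  -9.9 -11.4]
core [ 71.9  12.1 -11.4]
core [  5.8 -10.4 -11.5]
core [  5.7  12.4 -11.5]
plate [ 89.6 -45.9  75.1]
plate [89.6 44.3 75.4]
```

```bash
python3 -m jog '[[1,-0.07,-0.28,0,0],[1,-0.07,-0.28,0.4,0],[1,-0.07,-0.28,0.8,0],[1,-0.07,-0.28,1.2,0],[1,-0.07,-0.28,1.6,0],[1,-0.07,-0.28,2,0],[1,-0.07,-0.28,2.4,0],[1,-0.07,-0.28,2.7,0],[1,-0.07,-0.28,3,0],[1,-0.07,-0.28,3.2,0],[1,-0.07,-0.28,3.4,0],[1,-0.07,-0.28,3.4,0],[1,-0.07,-0.28,3.4,0]]'
python3 - <<'E'
from h import *
c,s=grab('wrist'); R=Ro.from_quat(s['ee_rot']).as_matrix(); print(s['tcp_pos'],s['contact_force'],s['gripper_width'])
cv2.imwrite('pics/w9.png',cv2.resize(c['bgr'][80:260,150:360],(600,514),interpolation=cv2.INTER_CUBIC))
E
```

```text
t: 16.82
tcp_pos: [0.4324, 0.3004, 0.0534]
ee_rot: [0.687, 0.727, -0.0, 0.0]
contact_force: [0.3, -0.3, -1.0]
gripper_width: 0.0238
[0.43238279 0.30042882 0.05343506] [ 0.26049783 -0.27531575 -0.99546145] 0.023797061958409044
```

View pics/w9.png

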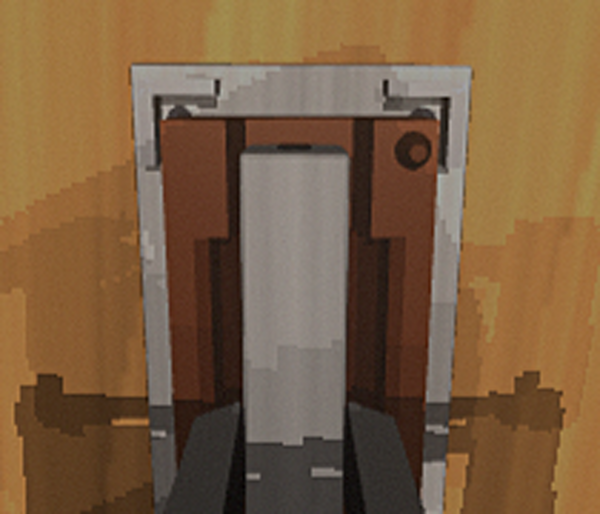

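Core lines up with the seats: core centre col 295, block centre col 300. About 3 mm left to go; I'll lower it and release.

```bash
python3 -m jog '[[1,0,0.05,0.1,0],[1,0,0.05,0.2,0],[1,0,0.05,0.3,0],[1,0,0.05,0.35,0],[1,0,0.05,0.35,0],[1,0,0.05,0.35,0]]'
```

```text
t: 17.37
tcp_pos: [0.433, 0.3005, 0.0504]
ee_rot: [0.687, 0.727, 0.0, 0.0]
contact_force: [-1.7, -0.5, 0.5]
gripper_width: 0.0235
```

```bash
python3 -m jog '[[3,0,0,0,0],[4,0,0,0,0],[6,0,0,0,0],[6,0,0,0,0],[9.4,0,0,-0.5,0],[9.4,0,0,-2,0],[9.4,0,0,-5,0],[9.4,0,0,-9,0],[9.4,0,0,-13,0],[9.4,0,0,-16,0],[9.4,0,0,-18,0],[9.4,0,0,-18,0],[9.4,0,0,-18,0]]'
python3 - <<'E'
from h import *
c,s=grab('wrist'); print(s['tcp_pos'])
cv2.imwrite('pics/w10.png',cv2.resize(c['bgr'][90:300,180:440],(780,630)))
cv2.imwrite('pics/w10.png',c['bgr'][90:300,180:460])
# upper half seen from here
h=brown(c); h[:, :340]=0; h[300:]=0
print(rect(c,h,.038)); print(go([637,257],20.2,180))
E
```

```text
t: 18.45
tcp_pos: [0.4334, 0.3008, 0.2314]
ee_rot: [0.687, 0.727, 0.002, 0.001]
contact_force: [0.9, -0.2, -0.1]
gripper_width: 0.0943
[0.43344784 0.3007725  0.2313505 ]
(array([636.4, 269.2], dtype=float32), np.float32(160.8), np.float32(80.1), np.float32(110.4))
(array([-5.47, 20.17,  4.9 ]), 'twist', np.float64(-0.297), 'cur yaw', np.float64(3.2), 'j6', np.float64(0.44))
```

View pics/w10.png

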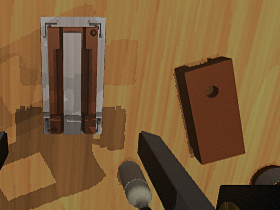

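Core sits in both seats, centred (crop (72,75)). The upper half is at crop (210,110), hole end up in the image (+y). Moving above the upper half. (13 pictures viewed.)

```bash
python3 -m jog '[[9.4,-1.1,4,0,-0.1],[9.4,-2.2,8,0,-0.2],[9.4,-3.3,12,0,-0.297],[9.4,-4.4,16,2,-0.297],[9.4,-5.2,20.2,4,-0.297],[9.4,-5.2,20.2,5,-0.297],[9.4,-5.2,20.2,5,-0.297],[9.4,-5.2,20.2,5,-0.297]]'
python3 - <<'E'
from h import *
c,s=grab('wrist'); R=Ro.from_quat(s['ee_rot']).as_matrix(); print(s['tcp_pos'])
m=brown(c); k=max(cv2.findContours(m,0,1)[0],key=cv2.contourArea); print(cv2.boundingRect(k),rect(c,m,.038))
g=cv2.GaussianBlur(cv2.cvtColor(c['bgr'],cv2.COLOR_BGR2GRAY),(3,3),0); x,y,w,h=cv2.boundingRect(k)
print('row profile mid',[(r,int(g[r,x+w//2-12])) for r in range(y-4,y+h+6,2)])
print('col profile',[(q,int(g[y+h//2+20,q])) for q in range(x-6,x+w+8,2)])
cv2.imwrite('pics/w11.png',c['bgr'])
E
```

```text
t: 19.17
tcp_pos: [0.6356, 0.2594, 0.1757]
ee_rot: [0.572, 0.82, -0.003, -0.003]
contact_force: [-0.2, -0.4, 0.4]
gripper_width: 0.094
[0.63555318 0.25936624 0.17568251]
(231, 115, 62, 126) (array([642.9, 265.5], dtype=float32), np.float32(154.1), np.float32(73.5), np.float32(110.6))
row profile mid [(111, 120), (113, 118), (115, 108), (117, 84), (119, 85), (121, 84), (123, 83), (125, 83), (127, 82), (129, 82), (131, 81), (133, 80), (135, 80), (137, 79), (139, 77), (141, 78), (143, 77), (145, 76), (147, 76), (149, 74), (151, 73), (153, 74), (155, 72), (157, 71), (159, 72), (161, 68), (163, 64), (165, 63), (167, 62), (169, 62), (171, 62), (173, 64), (175, 68), (177, 66), (179, 67), (181, 66), (183, 66), (185, 65), (187, 64), (189, 64), (191, 64), (193, 64), (195, 64), (197, 59), (199, 58), (201, 57), (203, 57), (205, 48), (207, 38), (209, 44), (211, 52), (213, 50), (215, 47), (217, 47), (219, 45), (221, 47), (223, 48), (225, 47), (227, 46), (229, 46), (231, 46), (233, 46), (235, 46), (237, 59), (239, 91), (241, 91), (243, 88), (245, 87)]
col profile [(225, 134), (227, 136), (229, 136), (231, 138), (233, 134), (235, 97), (237, 56), (239, 57), (241, 57), (243, 58), (245, 58), (247, 59), (249, 59), (251, 57), (253, 57), (255, 57), (257, 57), (259, 58), (261, 59), (263, 58), (265, 59), (267, 59), (269, 58), (271, 58), (273, 58), (275, 58), (277, 58), (279, 58), (281, 58), (283, 57), (285, 59), (287, 59), (289, 80), (291, 124), (293, 84), (295, 86), (297, 106), (299, 142)]
```

```bash
python3 - <<'E'
from h import *
c,s=grab('wrist'); R=Ro.from_quat(s['ee_rot']).as_matrix(); m=brown(c)
tp=lambda p:(R.T@(ray(c,p,.038)[0]-s['tcp_pos'])*1000).round(1)
print(tp((263,116)),tp((263,237)))
for r in range(125,240,20):
    q=np.where(m[r])[0]; print(r,q.min(),q.max(),tp((q.min(),r)),tp((q.max(),r)))
E
```

```text
[ 78.8  12.8 140.7] [-71.3  14.4 140.5]
125 55 291 [  69.  -224.8  141.5] [ 69.   44.8 140.5]
145 53 290 [  46.3 -231.9  141.5] [ 46.3  44.5 140.5]
165 232 289 [ 22.7 -23.5 140.7] [ 22.7  44.3 140.5]
185 233 289 [ -1.9 -22.8 140.7] [ -1.9  45.2 140.5]
205 234 288 [-27.7 -22.1 140.7] [-27.6  45.  140.5]
225 15 436 [ -54.9 -301.9  141.7] [-54.3 233.6 139.8]
```

```bash
python3 -m jog '[[9.4,0.35,1.1,4,0],[9.4,0.35,1.1,8,0],[9.4,0.35,1.1,11,0],[9.4,0.35,1.1,13.5,0],[9.4,0.35,1.1,15,0],[9.4,0.35,1.1,16,0],[9.4,0.35,1.1,16.6,0],[9.4,0.35,1.1,16.6,0],[9.4,0.35,1.1,16.6,0],[5,0.35,1.1,16.6,0],[5,0.35,1.1,16.6,0],[5,0.35,1.1,16.6,0],[5,0.35,1.1,16.6,0],[5,0.35,1.1,16.6,0],[5,0.35,1.1,16.6,0],[5,0.35,1.1,16.6,0],[5,0.35,1.1,16.6,0],[5,0.35,1.1,16.6,0]]'
```

```text
t: 20.77
tcp_pos: [0.6454, 0.2664, 0.0146]
ee_rot: [0.572, 0.82, -0.001, -0.001]
contact_force: [-5.4, -1.7, 6.3]
gripper_width: 0.066
```

```bash
python3 -m jog '[[5,0,0,-0.5,0],[5,0,0,-1.5,0],[5,0,0,-3,0],[5,0,0,-6,0],[5,0,0,-9,0],[5,0,0,-12,0],[5,0,0,-14,0],[5,0,0,-15,0],[5,0,0,-15,0],[5,0,0,-15,0]]'
python3 - <<'E'
from h import *
c,s=grab('wrist'); R=Ro.from_quat(s['ee_rot']).as_matrix(); print(s['tcp_pos'],s['gripper_width'],s['contact_force'])
g=cv2.GaussianBlur(cv2.cvtColor(c['bgr'],cv2.COLOR_BGR2HSV),(3,3),0)
print([(r,g[r,235].tolist()) for r in range(100,140,2)])
print(go([433.5,301],3.2,150))
cv2.imwrite('pics/w12.png',c['bgr'])
E
```

```text
t: 21.6
tcp_pos: [0.6466, 0.2669, 0.1633]
ee_rot: [0.572, 0.82, -0.0, -0.0]
contact_force: [-0.0, -0.7, -4.1]
gripper_width: 0.0656
[0.64661557 0.26693492 0.16331511] 0.06562588296108042 [-0.00830396 -0.65847311 -4.07495365]
[(100, [20, 138, 195]), (102, [20, 140, 196]), (104, [19, 144, 195]), (106, [16, 156, 193]), (108, [15, 157, 191]), (110, [15, 156, 190]), (112, [15, 156, 191]), (114, [15, 157, 190]), (116, [15, 159, 189]), (118, [15, 159, 180]), (120, [15, 158, 171]), (122, [15, 161, 168]), (124, [15, 160, 168]), (126, [11, 179, 85]), (128, [10, 162, 128]), (130, [10, 163, 133]), (132, [10, 165, 131]), (134, [10, 164, 131]), (136, [10, 164, 130]), (138, [10, 165, 130])]
(array([ 10.56, -18.74,   1.22]), 'twist', np.float64(0.297), 'cur yaw', np.float64(20.2), 'j6', np.float64(-0.04))
```

```bash
python3 -m jog '[[5,2,-3.4,0,0.06],[5,4,-7,0,0.15],[5,6,-10.6,0,0.25],[5,8,-14,0,0.297],[5,9.6,-17,0,0.297],[5,10.7,-18.7,1,0.297],[5,10.7,-18.7,3,0.297],[5,10.7,-18.7,5,0.297],[5,10.7,-18.7,6,0.297],[5,10.7,-18.7,6.5,0.297],[5,10.7,-18.7,6.5,0.297],[5,10.7,-18.7,6.5,0.297]]'
python3 - <<'E'
from h import *
c,s=grab('wrist'); R=Ro.from_quat(s['ee_rot']).as_matrix(); print(s['tcp_pos'],s['gripper_width'],s['contact_force'],go([433.5,302.7],3.2,80))
cv2.imwrite('pics/w13.png',cv2.resize(c['bgr'][80:260,150:360],(600,514),interpolation=cv2.INTER_CUBIC))
E
```

```text
t: 22.65
tcp_pos: [0.4343, 0.3025, 0.0986]
ee_rot: [0.687, 0.726, -0.0, -0.0]
contact_force: [-0.0, 0.1, -3.6]
gripper_width: 0.0657
[0.43433567 0.3025143  0.09863609] 0.0656919418926742 [-0.02016389  0.12739438 -3.56959778] (array([-0.  , -0.14,  1.95]), 'twist', np.float64(-0.0), 'cur yaw', np.float64(3.2), 'j6', np.float64(0.45))
```

View pics/w13.png

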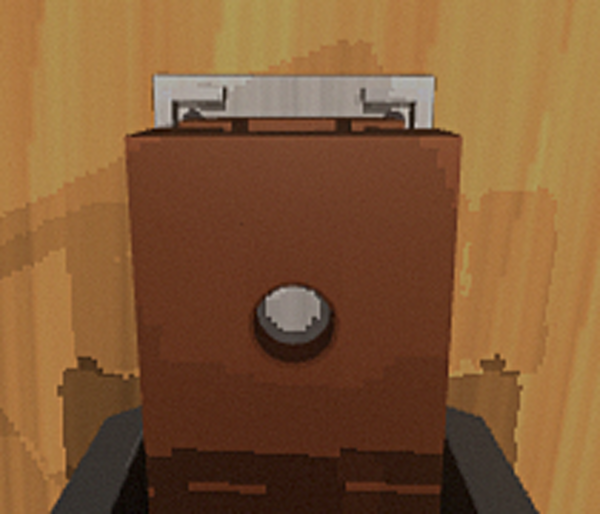

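View: lower half's far edge at row 117 (cols ~180–405), seats at 232–352, upper half's far top edge at row 135 (cols 128–461). (14 pictures.)

```bash
python3 - <<'E'
from h import *
c,s=grab('wrist'); R=Ro.from_quat(s['ee_rot']).as_matrix(); z0=s['tcp_pos'][2]
for n,z,ps in [('lower',.044,[(180,117),(405,117)]),('seat',.044,[(232,123),(352,123)]),('plate',.014,[(154,75),(436,75)]),('upper',z0+.024,[(128,136),(461,136),(145,440),(443,440)]),('hole',z0+.024,[(293,322)])]:
    for p in ps:
        q=(150+p[0]/2.857,80+p[1]/2.857); print(n,(R.T@(ray(c,q,z)[0]-s['tcp_pos'])*1000).round(1))
E
```

```text
lower [ 76.8 -32.2  55.5]
lower [76.8 33.4 55.6]
seat [ 75.1 -17.1  55.5]
seat [75.1 18.  55.5]
plate [ 88.9 -44.2  85.5]
plate [88.9 47.1 85.6]
upper [ 76.2 -31.3 -24. ]
upper [ 76.1  33.2 -23.9]
upper [ 11.7 -31.5 -24. ]
upper [ 11.7  33.3 -24. ]
hole [ 38.5   0.7 -24. ]
```

```bash
python3 -m jog '[[5,0,-0.03,0.5,0],[5,0,-0.03,1,0],[5,0,-0.03,1.6,0],[5,0,-0.03,2.2,0],[5,0,-0.03,2.6,0],[5,0,-0.03,2.9,0],[5,0,-0.03,3.1,0],[5,0,-0.03,3.1,0],[5,0,-0.03,3.1,0]]'
python3 - <<'E'
from h import *
c,s=grab('wrist'); print(s['tcp_pos'],s['contact_force'])
cv2.imwrite('pics/w14.png',cv2.resize(c['bgr'][80:260,150:360],(600,514),interpolation=cv2.INTER_CUBIC))
g=cv2.GaussianBlur(cv2.cvtColor(c['bgr'],cv2.COLOR_BGR2HSV),(1,1),0)
for q in(230,250,275): print(q,[(r,*g[r,q].tolist()) for r in range(104,134)])
E
```

```text
t: 23.5
tcp_pos: [0.4339, 0.3027, 0.0679]
ee_rot: [0.687, 0.727, -0.0, 0.0]
contact_force: [0.8, -0.5, -3.7]
gripper_width: 0.0661
[0.43385497 0.30266326 0.06791732] [ 0.80761998 -0.51101145 -3.68441637]
230 [(104, 21, 139, 176), (105, 19, 117, 172), (106, 10, 16, 145), (107, 13, 17, 175), (108, 12, 24, 177), (109, 14, 29, 169), (110, 14, 28, 174), (111, 11, 28, 173), (112, 13, 27, 173), (113, 15, 37, 150), (114, 15, 37, 152), (115, 18, 31, 149), (116, 14, 34, 151), (117, 17, 34, 150), (118, 14, 28, 153), (119, 15, 31, 149), (120, 11, 27, 153), (121, 11, 32, 158), (122, 10, 31, 150), (123, 12, 236, 41), (124, 11, 150, 51), (125, 14, 149, 53), (126, 11, 161, 54), (127, 10, 151, 83), (128, 9, 153, 127), (129, 10, 161, 117), (130, 10, 159, 117), (131, 10, 167, 116), (132, 10, 157, 117), (133, 10, 161, 117)]
250 [(104, 16, 159, 175), (105, 15, 146, 166), (106, 4, 16, 130), (107, 14, 27, 160), (108, 14, 32, 153), (109, 12, 28, 153), (110, 13, 31, 154), (111, 16, 32, 151), (112, 12, 30, 155), (113, 11, 28, 154), (114, 9, 26, 154), (115, 15, 27, 153), (116, 16, 29, 151), (117, 12, 30, 153),
[... 236 characters left out ...]
122), (130, 10, 154, 119), (131, 9, 155, 120), (132, 10, 159, 117), (133, 10, 160, 118)]
275 [(104, 15, 163, 163), (105, 14, 151, 160), (106, 14, 51, 136), (107, 13, 24, 168), (108, 15, 32, 160), (109, 10, 28, 166), (110, 11, 31, 163), (111, 18, 27, 158), (112, 14, 30, 161), (113, 13, 29, 160), (114, 12, 28, 164), (115, 14, 30, 163), (116, 13, 30, 161), (117, 12, 32, 161), (118, 14, 27, 160), (119, 17, 32, 160), (120, 13, 30, 163), (121, 13, 29, 160), (122, 13, 49, 120), (123, 12, 195, 47), (124, 12, 166, 46), (125, 11, 165, 51), (126, 10, 136, 58), (127, 10, 154, 81), (128, 10, 155, 128), (129, 9, 153, 123), (130, 10, 153, 122), (131, 10, 155, 120), (132, 10, 156, 116), (133, 11, 161, 117)]
```

```bash
python3 -m jog '[[5,0,0,0.1,0],[5,0,0,0.2,0],[5,0,0,0.3,0],[5,0,0,0.4,0],[5,0,0,0.5,0],[5,0,0,0.6,0],[5,0,0,0.7,0],[5,0,0,0.7,0],[5,0,0,0.7,0]]'
```

```text
t: 24.3
tcp_pos: [0.4338, 0.3026, 0.0608]
ee_rot: [0.687, 0.727, -0.0, 0.0]
contact_force: [-0.2, 0.3, -3.3]
gripper_width: 0.0659
```

```bash
python3 -m jog '[[5,0,0,0.1,0],[5,0,0,0.15,0],[5,0,0,0.2,0],[5,0,0,0.25,0],[5,0,0,0.25,0],[5,0,0,0.25,0]]'
```

```text
t: 24.8
tcp_pos: [0.4338, 0.3026, 0.0587]
ee_rot: [0.687, 0.727, 0.0, 0.0]
contact_force: [-0.7, -1.0, -1.7]
gripper_width: 0.0659
```

```bash
python3 -m jog '[[5,0,0,0.05,0],[5,0,0,0.1,0],[5,0,0,0.1,0],[9.4,0,0,0.1,0],[9.4,0,0,0.1,0],[9.4,0,0,0.1,0],[9.4,0,0,0.1,0],[9.4,0,0,0.1,0],[9.4,0,0,-0.5,0],[9.4,0,0,-2,0],[9.4,0,0,-5,0],[9.4,0,0,-9,0],[9.4,0,0,-13,0],[9.4,0,0,-16,0],[9.4,0,0,-18,0],[9.4,0,0,-18,0],[9.4,0,0,-18,0]]'
python3 - <<'E'
from h import *
c,s=grab('wrist'); R=Ro.from_quat(s['ee_rot']).as_matrix(); print(s['tcp_pos'])
m=brown(c); m[:,:200]=0; m[:,310:]=0
tp=lambda p,z:(R.T@(ray(c,p,z)[0]-s['tcp_pos'])*1000).round(1)
a=np.where(m[:,255])[0]; print('rows',a.min(),a.max(),tp((255,a.min()),.082),tp((255,a.max()),.082))
for r in (130,150,190,210):
    q=np.where(m[r])[0]; print(r,q.min(),q.max(),tp((q.min(),r),.082),tp((q.max(),r),.082))
cv2.imwrite('pics/w15.png',c['bgr'])
g=cv2.cvtColor(c['bgr'],cv2.COLOR_BGR2GRAY); print([(r,int(g[r,250])) for r in range(105,235,2)])
print(go([634,-7],-21.2,215))
E
```

```text
t: 26.22
tcp_pos: [0.4344, 0.303, 0.2398]
ee_rot: [0.687, 0.727, 0.002, 0.001]
contact_force: [-0.2, 0.4, -1.1]
gripper_width: 0.094
[0.43438981 0.30299364 0.23984333]
rows 118 247 [ 76.5   3.7 158. ] [-94.5   4.1 157.7]
130 203 279 [ 62.5 -59.  157.7] [ 62.5  32.7 158. ]
150 225 278 [ 38.4 -33.2 157.8] [ 38.4  32.2 158. ]
190 226 277 [-12.9 -33.4 157.7] [-13.   32.2 157.9]
210 200 286 [-40.3 -68.4 157.6] [-40.5  44.8 157.9]
[(105, 116), (107, 106), (109, 130), (111, 126), (113, 120), (115, 123), (117, 122), (119, 46), (121, 72), (123, 73), (125, 72), (127, 72), (129, 70), (131, 70), (133, 67), (135, 65), (137, 68), (139, 65), (141, 65), (143, 59), (145, 61), (147, 78), (149, 130), (151, 133), (153, 132), (155, 130), (157, 21), (159, 60), (161, 60), (163, 60), (165, 62), (167, 59), (169, 52), (171, 52), (173, 55), (175, 53), (177, 50), (179, 54), (181, 50), (183, 54), (185, 53), (187, 58), (189, 53), (191, 49), (193, 52), (195, 55), (197, 52), (199, 52), (201, 51), (203, 46), (205, 44), (207, 28), (209, 34), (211, 44), (213, 38), (215, 36), (217, 36), (219, 41), (221, 41), (223, 36), (225, 39), (227, 39), (229, 39), (231, 37), (233, 48)]
(array([-32.02,  18.28,   2.27]), 'twist', np.float64(0.426), 'cur yaw', np.float64(3.2), 'j6', np.float64(0.45))
```

Upper half closed: width scale fits a top at 82 mm, offset about 1 mm, contact at the expected height. Next is the weight.

```bash
python3 -m jog '[[9.4,-3.5,2,0,0.05],[9.4,-7,4,0,0.1],[9.4,-10.5,6,0,0.15],[9.4,-14,8,0,0.2],[9.4,-17.5,10,0,0.25],[9.4,-21,12,0,0.3],[9.4,-24.5,14,0,0.35],[9.4,-28,16,1,0.4],[9.4,-31,17.7,2.5,0.426],[9.4,-32,18.3,4,0.426],[9.4,-32,18.3,5.5,0.426],[9.4,-32,18.3,5.5,0.426],[9.4,-32,18.3,5.5,0.426]]'
python3 - <<'E'
from h import *
c,s=grab('wrist'); R=Ro.from_quat(s['ee_rot']).as_matrix(); print(s['tcp_pos'])
g=cv2.GaussianBlur(c['bgr'],(5,5),0); h=cv2.cvtColor(g,cv2.COLOR_BGR2HSV)
m=cv2.inRange(h,(0,0,0),(180,75,110)); m[:60]=0; m[265:]=0; m[:,:150]=0; m[:,370:]=0
m=cv2.morphologyEx(m,cv2.MORPH_OPEN,np.ones((5,5)))
for k in cv2.findContours(m,0,1)[0]:
    if cv2.contourArea(k)>200:
        w=np.array([R.T@(p-s['tcp_pos'])*1000 for p in ray(c,k[:,0],.030)])[:,:2].astype(np.float32); print(cv2.boundingRect(k),cv2.contourArea(k),cv2.minAreaRect(w))
v=c['bgr'].copy(); v[m>0]=(0,255,0); cv2.imwrite('pics/w16.png',np.hstack([c['bgr'][60:330,130:390],v[60:330,130:390]]))
E
```

```text
t: 27.35
tcp_pos: [0.6327, -0.0065, 0.1796]
ee_rot: [0.825, 0.565, -0.003, -0.002]
contact_force: [-0.5, -0.7, 1.2]
gripper_width: 0.0938
[ 0.63266381 -0.00653105  0.17958288]
(326, 224, 38, 41) 599.5 ((-87.7450942993164, 121.14579772949219), (21.241968154907227, 80.37672424316406), 51.98777770996094)
(150, 224, 31, 41) 579.0 ((-84.9125747680664, -120.12263488769531), (74.74995422363281, 21.689289093017578), 31.501985549926758)
(240, 156, 39, 39) 1374.0 ((8.547161102294922, 8.298683166503906), (47.02172088623047, 47.72330093383789), 88.46648406982422)
```

View pics/w16.png

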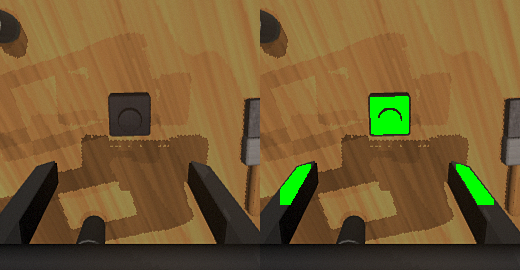

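Weight at (259,175), square to the jaws, about 8 mm off in x and y. (15 pictures.) I'll descend and grip it by the block.

```bash
python3 -m jog '[[9.4,0.75,0.8,4,0],[9.4,0.75,0.8,8,0],[9.4,0.75,0.8,11,0],[9.4,0.75,0.8,13.5,0],[9.4,0.75,0.8,15.2,0],[9.4,0.75,0.8,16.2,0],[9.4,0.75,0.8,16.8,0],[9.4,0.75,0.8,16.8,0],[9.4,0.75,0.8,16.8,0],[4,0.75,0.8,16.8,0],[4,0.75,0.8,16.8,0],[4,0.75,0.8,16.8,0],[4,0.75,0.8,16.8,0],[4,0.75,0.8,16.8,0],[4,0.75,0.8,16.8,0],[4,0.75,0.8,16.8,0],[4,0.75,0.8,16.8,0],[4,0.75,0.8,16.8,0],[4,0.75,0.8,16.8,0]]'
```

```text
t: 28.98
tcp_pos: [0.6427, -0.0017, 0.0155]
ee_rot: [0.825, 0.565, -0.001, -0.002]
contact_force: [-4.1, 1.5, 4.7]
gripper_width: 0.0518
```

```bash
python3 -m jog '[[4,0,0,-0.5,0],[4,0,0,-1.5,0],[4,0,0,-3,0],[4,0,0,-6,0],[4,0,0,-9.5,0],[4,0,0,-13,0],[4,0,0,-16.5,0],[4,0,0,-19,0],[4,0,0,-21,0],[4,0,0,-21,0],[4,0,0,-21,0]]'
python3 - <<'E'
from h import *
c,s=grab('wrist'); R=Ro.from_quat(s['ee_rot']).as_matrix(); print(s['tcp_pos'],s['gripper_width'],s['contact_force'],go([435.7,271],3.2,220))
g=cv2.cvtColor(c['bgr'],cv2.COLOR_BGR2GRAY); print([(r,int(g[r,225]),int(g[r,280])) for r in range(130,200,2)])
for r in (150,156,160,166,170): print(r,(R.T@(ray(c,(252,r),s['tcp_pos'][2]+.0145)[0]-s['tcp_pos'])*1000).round(1))
E
```

```text
t: 29.9
tcp_pos: [0.6453, -0.0028, 0.2264]
ee_rot: [0.825, 0.565, 0.001, 0.001]
contact_force: [-0.7, -0.9, -7.1]
gripper_width: 0.0519
[ 0.64530512 -0.00275292  0.22644907] 0.05188833184875082 [-0.73714121 -0.85315829 -7.06250338] (array([ 17.96, -29.35,   0.43]), 'twist', np.float64(-0.426), 'cur yaw', np.float64(-21.2), 'j6', np.float64(0.28))
[(130, 142, 123), (132, 143, 133), (134, 145, 130), (136, 145, 133), (138, 140, 132), (140, 130, 128), (142, 133, 128), (144, 133, 129), (146, 138, 130), (148, 137, 132), (150, 140, 138), (152, 139, 138), (154, 136, 134), (156, 144, 129), (158, 143, 127), (160, 144, 126), (162, 143, 123), (164, 140, 125), (166, 138, 130), (168, 141, 130), (170, 129, 130), (172, 134, 125), (174, 138, 130), (176, 133, 145), (178, 137, 134), (180, 128, 145), (182, 125, 150), (184, 128, 84), (186, 128, 80), (188, 148, 81), (190, 150, 84), (192, 148, 85), (194, 146, 97), (196, 91, 37), (198, 33, 37)]
150 [ 62.7  -0.1 -14.5]
156 [ 59.   -0.1 -14.5]
160 [ 56.6  -0.1 -14.5]
166 [ 52.9  -0.1 -14.5]
170 [ 50.4  -0.1 -14.5]
```

```bash
python3 -m jog '[[4,1,-1.7,0,-0.02],[4,2.8,-4.6,0,-0.06],[4,4.8,-7.8,0,-0.12],[4,6.8,-11.1,0,-0.18],[4,8.8,-14.4,0,-0.24],[4,10.8,-17.6,0,-0.3],[4,12.8,-20.9,0,-0.36],[4,14.8,-24.1,0,-0.42],[4,16.5,-27,0,-0.426],[4,17.6,-28.8,0,-0.426],[4,17.9,-29.3,0,-0.426],[4,17.9,-29.3,0,-0.426],[4,17.9,-29.3,0,-0.426]]'
python3 - <<'E'
from h import *
c,s=grab('wrist'); R=Ro.from_quat(s['ee_rot']).as_matrix(); print(s['tcp_pos'],s['gripper_width'],s['contact_force'])
tp=lambda p,z:(R.T@(ray(c,p,z)[0]-s['tcp_pos'])*1000).round(1)
# hole: bright core seen through it, inside the brown top
h=cv2.cvtColor(cv2.GaussianBlur(c['bgr'],(3,3),0),cv2.COLOR_BGR2HSV); b=brown(c)
print([(r,*h[r,252].tolist()) for r in range(84,216,3)])
print([(q,*h[110,q].tolist()) for q in range(212,296,3)])
z=s['tcp_pos'][2]
print('weight edge top/bottom plane, row 196:',tp((252,196),z+.0145),tp((252,196),z-.0155)); cv2.imwrite('pics/w17.png',c['bgr'])
E
```

```text
t: 31.03
tcp_pos: [0.4358, 0.2696, 0.2234]
ee_rot: [0.687, 0.727, -0.002, -0.0]
contact_force: [-0.4, 0.5, -6.1]
gripper_width: 0.0518
[0.43577157 0.26960171 0.22337989] 0.05177849253357979 [-0.38220105  0.46164218 -6.14410572]
[(84, 23, 12, 164), (87, 13, 50, 157), (90, 11, 154, 141), (93, 10, 154, 141), (96, 10, 153, 140), (99, 10, 155, 125), (102, 10, 155, 122), (105, 10, 155, 122), (108, 10, 157, 120), (111, 10, 158, 118), (114, 11, 159, 114), (117, 11, 55, 79), (120, 17, 28, 146), (123, 15, 25, 163), (126, 13, 25, 163), (129, 12, 24, 162), (132, 10, 183, 88), (135, 10, 164, 109), (138, 10, 163, 108), (141, 10, 163, 108), (144, 10, 166, 106), (147, 9, 164, 106), (150, 10, 165, 105), (153, 9, 164, 104), (156, 9, 166, 103), (159, 10, 165, 102), (162, 10, 170, 102), (165, 9, 171, 97), (168, 9, 171, 91), (171, 10, 172, 89), (174, 10, 175, 89), (177, 9, 176, 87), (180, 10, 173, 87), (183, 9, 171, 85), (186, 9, 172, 86), (189, 11, 170, 54), (192, 10, 167, 49), (195, 9, 168, 47), (198, 11, 68, 30), (201, 9, 80, 32), (204, 8, 68, 30), (207, 9, 56, 32), (210, 4, 41, 44), (213, 10, 33, 46)]
[(212, 16, 157, 166), (215, 15, 161, 165), (218, 15, 167, 166), (221, 21, 11, 163), (224, 10, 118, 140), (227, 10, 158, 126), (230, 10, 156, 121), (233, 10, 156, 118), (236, 11, 159, 119), (239, 10, 157, 117), (242, 10, 156, 119), (245, 11, 157, 120), (248, 11, 156, 119), (251, 10, 158, 118), (254, 10, 156, 118), (257, 10, 154, 119), (260, 10, 155, 120), (263, 10, 155, 120), (266, 10, 156, 119), (269, 10, 155, 120), (272, 10, 156, 119), (275, 11, 157, 120), (278, 10, 159, 120), (281, 10, 145, 123), (284, 30, 5, 166), (287, 18, 113, 165), (290, 19, 145, 165), (293, 18, 148, 165)]
weight edge top/bottom plane, row 196: [ 33.5   0.3 -14.6] [24.   0.3 15.4]
```

```bash
python3 - <<'E'
from h import *
c,s=grab('wrist'); R=Ro.from_quat(s['ee_rot']).as_matrix(); print(s['tcp_pos'])
tp=lambda p,z:(R.T@(ray(c,p,z)[0]-s['tcp_pos'])*1000).round(1)
z=s['tcp_pos'][2]
print('w',tp((252,209),z+.0145)); 
for p in [(252,116),(252,132),(223.5,110),(282,110),(252,89)]: print(p,tp(p,.082))
E
```

```text
[0.43629369 0.26928311 0.22378484]
w [ 24.7   0.3 -14.6]
(252, 116) [ 79.1   0.2 141.6]
(252, 132) [6.140e+01 1.000e-01 1.417e+02]
(223.5, 110) [ 85.6 -31.9 141.7]
(282, 110) [ 85.6  33.9 141.5]
(252, 89) [107.8   0.2 141.6]
```

Already aligned: hole at +70, block centre at +33.5, weight at about −1 along tool x. Lowering.

```bash
python3 -m jog '[[4,0.15,0.07,1.5,0],[4,0.15,0.07,4,0],[4,0.15,0.07,7,0],[4,0.15,0.07,9.5,0],[4,0.15,0.07,11,0],[4,0.15,0.07,11.6,0],[4,0.15,0.07,11.9,0],[4,0.15,0.07,12.1,0],[4,0.15,0.07,12.1,0],[4,0.15,0.07,12.1,0]]'
```

```text
t: 31.97
tcp_pos: [0.4379, 0.2721, 0.106]
ee_rot: [0.687, 0.726, 0.001, 0.001]
contact_force: [0.5, -0.3, -5.5]
gripper_width: 0.0514
```

```bash
python3 -m jog '[[4,0,0,0.1,0],[4,0,0,0.2,0],[4,0,0,0.3,0],[4,0,0,0.4,0],[4,0,0,0.5,0],[4,0,0,0.5,0],[4,0,0,0.5,0]]'
```

```text
t: 32.55
tcp_pos: [0.4367, 0.2719, 0.0993]
ee_rot: [0.687, 0.727, -0.0, -0.0]
contact_force: [-0.5, -0.8, -5.2]
gripper_width: 0.0516
```

```bash
python3 -m jog '[[4,0,0,0.1,0],[4,0,0,0.15,0],[4,0,0,0.2,0],[4,0,0,0.2,0],[4,0,0,0.2,0]]'
```

```text
t: 32.97
tcp_pos: [0.4368, 0.2719, 0.0976]
ee_rot: [0.687, 0.727, -0.0, 0.0]
contact_force: [-0.4, -0.9, -3.8]
gripper_width: 0.0517
```

```bash
python3 -m jog '[[4,0,0,0.05,0],[4,0,0,0.1,0],[4,0,0,0.1,0],[4,0,0,0.1,0],[9.4,0,0,0.1,0],[9.4,0,0,0.1,0],[9.4,0,0,0.1,0],[9.4,0,0,0.1,0],[9.4,0,0,0.1,0],[9.4,0,0,-0.5,0],[9.4,0,0,-2,0],[9.4,0,0,-5,0],[9.4,0,0,-9,0],[9.4,0,0,-12,0],[9.4,0,0,-13,0],[9.4,0,0,-13,0],[9.4,0,0,-13,0]]'
python3 - <<'E'
from h import *
c,s=grab('wrist'); R=Ro.from_quat(s['ee_rot']).as_matrix(); print(s['tcp_pos'],s['contact_force'])
tp=lambda p,z:(R.T@(ray(c,p,z)[0]-s['tcp_pos'])*1000).round(1)
g=cv2.cvtColor(c['bgr'],cv2.COLOR_BGR2HSV); print([(r,*g[r,245].tolist()) for r in range(84,240,3)])
m=cv2.inRange(cv2.GaussianBlur(g,(5,5),0),(0,0,0),(180,90,75)); m[:150]=0; m[265:]=0; m[:,:200]=0; m[:,310:]=0
k=max(cv2.findContours(m,0,1)[0],key=cv2.contourArea); x,y,w,h=cv2.boundingRect(k); print(x,y,w,h,tp((x,y+h/2),.112),tp((x+w,y+h/2),.112)); cv2.imwrite('pics/w18.png',c['bgr'])
print(go([426,-283],3.2,220))
E
```

```text
t: 34.38
tcp_pos: [0.4368, 0.2718, 0.227]
ee_rot: [0.687, 0.727, -0.0, 0.0]
contact_force: [0.8, -0.0, -0.2]
gripper_width: 0.0937
[0.43677837 0.27184364 0.22700415] [ 0.8300046  -0.03445014 -0.19626385]
[(84, 150, 6, 139), (87, 23, 14, 148), (90, 11, 55, 144), (93, 10, 158, 126), (96, 10, 152, 126), (99, 10, 157, 122), (102, 10, 151, 125), (105, 10, 157, 107), (108, 10, 148, 110), (111, 10, 151, 105), (114, 11, 159, 104), (117, 10, 160, 102), (120, 10, 166, 103), (123, 13, 76, 70), (126, 12, 41, 62), (129, 10, 228, 47), (132, 10, 155, 105), (135, 10, 159, 98), (138, 9, 161, 98), (141, 10, 165, 94), (144, 9, 163, 91), (147, 9, 166, 95), (150, 10, 170, 90), (153, 10, 168, 91), (156, 8, 160, 94), (159, 10, 168, 91), (162, 8, 158, 92), (165, 8, 108, 26), (168, 0, 74, 38), (171, 7, 44, 52), (174, 177, 50, 51), (177, 0, 40, 51), (180, 174, 26, 49), (183, 4, 45, 45), (186, 5, 113, 27), (189, 13, 37, 48), (192, 9, 37, 48), (195, 15, 42, 49), (198, 7, 48, 48), (201, 4, 40, 51), (204, 9, 40, 45), (207, 4, 37, 48), (210, 12, 75, 34), (213, 11, 183, 88), (216, 14, 163, 119), (219, 15, 168, 112), (222, 15, 166, 114), (225, 15, 165, 111), (228, 14, 157, 115), (231, 14, 159, 114), (234, 15, 169, 115), (237, 14, 160, 116)]
230 165 46 46 [  1.9 -24.5 115. ] [  1.9  27.  115. ]
(array([-55.31,  -4.11,   0.63]), 'twist', np.float64(0.0), 'cur yaw', np.float64(3.2), 'j6', np.float64(0.39))
```

Weight in place (square at (253,188), ~1 mm off the centre line, width consistent with z = 112 mm). Now the cup.

```bash
python3 -m jog '[[9.4,-4,-0.3,0,0],[9.4,-8,-0.6,0,0],[9.4,-12,-0.9,0,0],[9.4,-16,-1.2,0,0],[9.4,-20,-1.5,0,0],[9.4,-24,-1.8,0,0],[9.4,-28,-2.1,0,0],[9.4,-32,-2.4,0,0],[9.4,-36,-2.7,0,0],[9.4,-40,-3,0,0],[9.4,-44,-3.3,0,0],[9.4,-48,-3.6,0,0],[9.4,-52,-3.9,1,0],[9.4,-55.3,-4.1,3,0],[9.4,-55.3,-4.1,4.5,0],[9.4,-55.3,-4.1,5,0],[9.4,-55.3,-4.1,5,0],[9.4,-55.3,-4.1,5,0]]'
cat > cup.py <<'E'
from h import *
c,s=grab('wrist'); R=Ro.from_quat(s['ee_rot']).as_matrix(); print(s['tcp_pos'],s['gripper_width'])
h=cv2.cvtColor(cv2.GaussianBlur(c['bgr'],(3,3),0),cv2.COLOR_BGR2HSV)
m=cv2.inRange(h,(0,0,75),(180,75,255)); m[:60]=0; m[262:]=0; m[:,:170]=0; m[:,340:]=0
for k in cv2.findContours(m,0,1)[0]:
    if cv2.contourArea(k)>150:
        r=[]
        for z in (.046,0.0025):
            w=np.array([R.T@(p-s['tcp_pos'])*1000 for p in ray(c,k[:,0],z)])[:,:2].astype(np.float32); r.append([np.round(v,1) for v in cv2.minEnclosingCircle(w)])
        print(cv2.boundingRect(k),cv2.contourArea(k),r)
v=c['bgr'].copy(); v[m>0]=(0,255,0); cv2.imwrite('pics/cup.png',np.hstack([c['bgr'][60:330,130:390],v[60:330,130:390]]))
E
python3 cup.py
```

```text
t: 35.93
tcp_pos: [0.4264, -0.2814, 0.1763]
ee_rot: [0.687, 0.727, 0.0, -0.001]
contact_force: [0.3, 0.9, 0.6]
gripper_width: 0.0941
[ 0.42636753 -0.28138027  0.17629317] 0.09407307301208546
(236, 161, 40, 47) 1403.0 [[array([1.7, 4.9]), np.float64(28.1)], [array([-10.1,   5.5]), np.float64(32.0)]]
```

```bash
python3 - <<'E'
from h import *
c,s=grab('wrist'); R=Ro.from_quat(s['ee_rot']).as_matrix()
tp=lambda p,z:(R.T@(ray(c,p,z)[0]-s['tcp_pos'])*1000).round(1)
h=cv2.cvtColor(c['bgr'],cv2.COLOR_BGR2HSV); print([(r,*h[r,256].tolist()) for r in range(150,222,2)])
for r in (165,180,192): print(r,[(q,*h[r,q].tolist()) for q in range(226,288,3)])
print(tp((256,161),.0025),tp((256,208),.046))
E
```

```text
[(150, 15, 160, 155), (152, 14, 159, 157), (154, 15, 164, 151), (156, 15, 161, 152), (158, 15, 168, 152), (160, 14, 101, 136), (162, 140, 5, 163), (164, 21, 54, 150), (166, 18, 74, 76), (168, 19, 65, 83), (170, 18, 79, 77), (172, 24, 30, 120), (174, 23, 52, 156), (176, 15, 172, 138), (178, 15, 161, 135), (180, 15, 165, 139), (182, 15, 166, 135), (184, 16, 159, 138), (186, 15, 161, 138), (188, 14, 159, 135), (190, 15, 160, 137), (192, 15, 158, 136), (194, 23, 45, 73), (196, 14, 67, 80), (198, 20, 63, 81), (200, 22, 58, 79), (202, 19, 70, 76), (204, 17, 17, 133), (206, 27, 43, 155), (208, 14, 168, 94), (210, 15, 164, 106), (212, 14, 159, 106), (214, 14, 161, 100), (216, 15, 162, 104), (218, 14, 161, 103), (220, 14, 159, 101)]
165 [(226, 16, 166, 123), (229, 15, 162, 156), (232, 15, 163, 156), (235, 15, 161, 155), (238, 16, 160, 158), (241, 15, 121, 139), (244, 114, 8, 167), (247, 28, 19, 160), (250, 24, 45, 152), (253, 22, 63, 105), (256, 19, 65, 98), (259, 22, 54, 138), (262, 21, 52, 162), (265, 24, 25, 166), (268, 25, 42, 110), (271, 14, 169, 139), (274, 15, 159, 144), (277, 14, 161,
[... 277 characters left out ...]
2), (256, 15, 165, 139), (259, 14, 161, 133), (262, 15, 160, 140), (265, 13, 168, 91), (268, 24, 45, 160), (271, 23, 79, 71), (274, 23, 43, 161), (277, 14, 161, 127), (280, 15, 161, 138), (283, 15, 156, 159), (286, 15, 163, 149)]
192 [(226, 16, 167, 96), (229, 15, 175, 102), (232, 13, 161, 103), (235, 14, 164, 107), (238, 23, 41, 161), (241, 13, 77, 60), (244, 16, 65, 74), (247, 28, 55, 70), (250, 16, 139, 130), (253, 15, 156, 134), (256, 15, 158, 136), (259, 15, 138, 111), (262, 28, 54, 66), (265, 16, 64, 76), (268, 18, 66, 66), (271, 24, 42, 163), (274, 16, 165, 158), (277, 14, 160, 158), (280, 15, 160, 159), (283, 19, 143, 160), (286, 16, 154, 161)]
[ 21.6   5.3 175.1] [-28.    4.9 131.5]
```

Consistent centre at tool (−6, +5) mm from both the foot's far edge and the rim's near edge. Descend and grip the tube.

```bash
python3 -m jog '[[9.4,-0.6,0.5,4,0],[9.4,-0.6,0.5,8,0],[9.4,-0.6,0.5,11,0],[9.4,-0.6,0.5,13.5,0],[9.4,-0.6,0.5,15,0],[9.4,-0.6,0.5,15.7,0],[9.4,-0.6,0.5,16,0],[9.4,-0.6,0.5,16,0],[9.4,-0.6,0.5,16,0],[6,-0.6,0.5,16,0],[5,-0.6,0.5,16,0],[4,-0.6,0.5,16,0],[3.5,-0.6,0.5,16,0],[3.5,-0.6,0.5,16,0],[3.5,-0.6,0.5,16,0],[3.5,-0.6,0.5,16,0],[3.5,-0.6,0.5,16,0]]'
python3 cup.py
```

```text
t: 37.45
tcp_pos: [0.432, -0.2883, 0.0174]
ee_rot: [0.687, 0.727, -0.0, -0.0]
contact_force: [0.7, -0.1, 0.5]
gripper_width: 0.0446
[ 0.43198771 -0.28825107  0.01743525] 0.04459170048484097
(218, 189, 70, 73) 2242.5 [[array([15. ,  0.6]), np.float64(27.2)], [array([-5.4,  0.6]), np.float64(35.2)]]
```

```bash
python3 -m jog '[[3,0,0,0,0],[3,0,0,0,0],[3,0,0,-0.5,0],[3,0,0,-1.5,0],[3,0,0,-3,0],[3,0,0,-6,0],[3,0,0,-10,0],[3,0,0,-14,0],[3,0,0,-17,0],[3,0,0,-19,0],[3,0,0,-20.5,0],[3,0,0,-20.5,0],[3,0,0,-20.5,0]]'
python3 - <<'E'
from h import *
c,s=grab('wrist'); R=Ro.from_quat(s['ee_rot']).as_matrix(); z=s['tcp_pos'][2]
tp=lambda p,z:(R.T@(ray(c,p,z)[0]-s['tcp_pos'])*1000).round(1)
print(s['tcp_pos'],s['gripper_width'])
h=cv2.cvtColor(c['bgr'],cv2.COLOR_BGR2HSV); print([(r,*h[r,253].tolist()) for r in range(180,290,2)])
for r in (190,200,210,220,240,260,280): print(r,tp((253,r),z+.0286),tp((253,r),z-.0149))
print(go([436,338],3.2,225)); cv2.imwrite('pics/c2.png',c['bgr'])
E
```

```text
t: 38.58
tcp_pos: [0.4325, -0.2885, 0.2239]
ee_rot: [0.687, 0.727, 0.0, 0.002]
contact_force: [-0.2, -0.4, -1.1]
gripper_width: 0.044
[ 0.43254821 -0.28854797  0.2239122 ] 0.044048032381558064
[(180, 15, 159, 144), (182, 15, 156, 72), (184, 15, 166, 77), (186, 13, 168, 103), (188, 18, 76, 81), (190, 0, 3, 163), (192, 120, 5, 164), (194, 28, 25, 163), (196, 22, 50, 158), (198, 21, 72, 74), (200, 21, 62, 82), (202, 19, 60, 81), (204, 19, 60, 81), (206, 20, 55, 83), (208, 21, 55, 79), (210, 23, 59, 78), (212, 21, 54, 80), (214, 23, 52, 79), (216, 19, 61, 80), (218, 25, 45, 101), (220, 30, 20, 162), (222, 24, 44, 155), (224, 15, 149, 123), (226, 14, 157, 125), (228, 15, 163, 122), (230, 14, 161, 122), (232, 15, 159, 120), (234, 14, 153, 123), (236, 15, 164, 120), (238, 15, 158, 118), (240, 15, 158, 121), (242, 15, 156, 121), (244, 27, 40, 57), (246, 27, 45, 62), (248, 20, 60, 64), (250, 20, 47, 65), (252, 20, 59, 65), (254, 25, 45, 63), (256, 18, 67, 65), (258, 20, 61, 63), (260, 24, 57, 63), (262, 18, 49, 67), (264, 18, 47, 65), (266, 23, 62, 66), (268, 20, 61, 63), (270, 26, 57, 63), (272, 22, 62, 62), (274, 23, 53, 63), (276, 24, 50, 81), (278, 25, 51, 85), (280, 21, 80, 102), (282, 20, 141, 164), (284, 20, 142, 160), (286, 20, 143, 160), (288, 20, 138, 164)]
190 [ 41.6   0.9 -28.7] [28.8  1.  14.8]
200 [ 35.5   0.9 -28.7] [21.   1.  14.9]
210 [ 29.3   0.9 -28.7] [13.1  1.  14.9]
220 [ 23.    0.9 -28.6] [ 4.9  1.  14.9]
240 [  9.9   0.9 -28.6] [-12.    1.   14.9]
260 [ -3.8   0.9 -28.6] [-29.7   1.   15. ]
280 [-18.2   0.9 -28.6] [-48.3   1.   15. ]
(array([62.48,  3.91, -0.27]), 'twist', np.float64(0.0), 'cur yaw', np.float64(3.2), 'j6', np.float64(-0.75))
```

Cup held at 44.0 mm, centred +2 mm along tool x. Carrying it to the hole, at (0.433, 0.339).

```bash
python3 -m jog '[[3,2,0.1,0,0],[3,5,0.2,0,0],[3,9,0.4,0,0],[3,13,0.5,0,0],[3,17,0.7,0,0],[3,21,1,0,0],[3,25,1.2,0,0],[3,29,1.4,0,0],[3,33,1.7,0,0],[3,37,2,0,0],[3,41,2.3,0,0],[3,45,2.6,0,0],[3,49,2.9,0,0],[3,53,3.2,0,0],[3,57,3.4,0,0],[3,60.5,3.5,0,0],[3,62.4,3.6,0,0],[3,62.4,3.6,0,0],[3,62.4,3.6,0,0]]'
python3 -m jog '[[3,0,0,2,0],[3,0,0,4.5,0],[3,0,0,6.5,0],[3,0,0,8,0],[3,0,0,9,0],[3,0,0,9.5,0],[3,0,0,9.5,0],[3,0,0,9.5,0]]'
python3 - <<'E'
from h import *
c,s=grab('wrist'); R=Ro.from_quat(s['ee_rot']).as_matrix(); z=s['tcp_pos'][2]
tp=lambda p,z:(R.T@(ray(c,p,z)[0]-s['tcp_pos'])*1000).round(1)
print(s['tcp_pos'],s['gripper_width'],go([432.8,337.4],3.2,99.5))
h=cv2.cvtColor(c['bgr'],cv2.COLOR_BGR2HSV); print([(r,*h[r,253].tolist()) for r in range(136,224,2)])
for r in (160,170): print(r,[(q,*h[r,q].tolist()) for q in range(190,322,3)])
cv2.imwrite('pics/c3.png',c['bgr'][90:384,110:400])
E
```

```text
t: 40.22
tcp_pos: [0.4321, 0.3369, 0.2199]
ee_rot: [0.686, 0.727, -0.002, -0.0]
contact_force: [-0.8, -0.3, -1.0]
gripper_width: 0.0438
t: 40.88
tcp_pos: [0.4336, 0.3364, 0.128]
ee_rot: [0.687, 0.726, 0.0, 0.0]
contact_force: [-0.3, -0.4, -0.4]
gripper_width: 0.0439
[0.43356378 0.33636966 0.12803642] 0.04394519993561888 (array([ 0.07, -0.11,  2.92]), 'twist', np.float64(-0.0), 'cur yaw', np.float64(3.2), 'j6', np.float64(0.5))
[(136, 15, 161, 152), (138, 15, 165, 150), (140, 18, 26, 97), (142, 11, 32, 137), (144, 14, 35, 138), (146, 16, 28, 136), (148, 9, 30, 135), (150, 15, 36, 141), (152, 12, 57, 103), (154, 12, 168, 53), (156, 10, 168, 106), (158, 9, 160, 91), (160, 11, 159, 64), (162, 11, 166, 46), (164, 9, 161, 92), (166, 11, 174, 97), (168, 10, 171, 97), (170, 9, 158, 100), (172, 10, 174, 94), (174, 10, 166, 95), (176, 9, 173, 93), (178, 9, 164, 92), (180, 9, 158, 92), (182, 10, 160, 83), (184, 10, 169, 83), (186, 10, 180, 78), (188, 19, 65, 67), (190, 160, 5, 155), (192, 130, 5, 158), (194, 25, 27, 158), (196, 23, 46, 150), (198, 21, 57, 72), (200, 20, 42, 73), (202, 25, 44, 7
[... 1286 characters left out ...]
17, 10, 178, 93), (220, 10, 177, 95), (223, 9, 160, 97), (226, 10, 172, 98), (229, 10, 166, 95), (232, 10, 175, 96), (235, 10, 169, 95), (238, 9, 165, 94), (241, 9, 166, 97), (244, 10, 167, 96), (247, 10, 168, 94), (250, 10, 164, 98), (253, 9, 158, 100), (256, 10, 170, 96), (259, 9, 169, 95), (262, 10, 169, 95), (265, 10, 163, 97), (268, 11, 165, 96), (271, 11, 174, 95), (274, 10, 167, 99), (277, 9, 165, 96), (280, 9, 168, 97), (283, 10, 174, 97), (286, 10, 174, 94), (289, 11, 209, 89), (292, 10, 18, 126), (295, 15, 164, 157), (298, 15, 162, 159), (301, 14, 160, 156), (304, 15, 159, 156), (307, 16, 157, 159), (310, 16, 164, 154), (313, 15, 158, 155), (316, 15, 159, 162), (319, 15, 163, 158)]
```

View pics/c3.png

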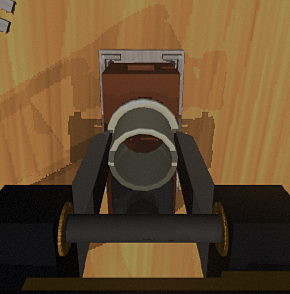

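View: cup over the upper half; block's far top edge at image row 163, sides at cols 213–290; cup is centred between the fingers. (16 pictures, the last.)

```bash
python3 - <<'E'
from h import *
c,s=grab('wrist'); R=Ro.from_quat(s['ee_rot']).as_matrix(); z=s['tcp_pos'][2]
tp=lambda p,z:(R.T@(ray(c,p,z)[0]-s['tcp_pos'])*1000).round(1)
print(s['tcp_pos'],tp((253,163),.082),tp((212.5,170),.082),tp((290,170),.082),'flange far',tp((253,188.5),z-.0124),'rim far',tp((253,218.5),z+.0286))
E
```

```text
[0.43384701 0.33677299 0.1286668 ] [43.1  1.1 46.7] [ 37.1 -33.1  46.6] [37.1 32.3 46.8] flange far [30.7  1.  12.4] rim far [ 23.9   0.9 -28.6]
```

```bash
python3 -m jog '[[3,0.2,-0.08,0.4,0],[3,0.2,-0.08,0.9,0],[3,0.2,-0.08,1.4,0],[3,0.2,-0.08,1.9,0],[3,0.2,-0.08,2.3,0],[3,0.2,-0.08,2.5,0],[3,0.2,-0.08,2.6,0],[3,0.2,-0.08,2.6,0],[3,0.2,-0.08,2.6,0],[3,0.2,-0.08,2.6,0]]'
```

```text
t: 41.82
tcp_pos: [0.4324, 0.3389, 0.1018]
ee_rot: [0.687, 0.727, 0.0, 0.0]
contact_force: [-0.4, -0.7, -0.3]
gripper_width: 0.044
```

```bash
python3 -m jog '[[3,0,0,0.08,0],[3,0,0,0.14,0],[3,0,0,0.2,0],[3,0,0,0.25,0],[3,0,0,0.25,0],[3,0,0,0.25,0]]'
```

```text
t: 42.32
tcp_pos: [0.4323, 0.3388, 0.0994]
ee_rot: [0.687, 0.727, 0.0, 0.0]
contact_force: [-0.5, -0.8, 2.7]
gripper_width: 0.0437
```

Contact at the expected height (+2.7 N). Release, rise and measure.

```bash
python3 -m jog '[[3,0,0,-0.05,0],[5,0,0,-0.05,0],[6,0,0,-0.05,0],[7.5,0,0,-0.05,0],[9.4,0,0,-0.05,0],[9.4,0,0,-0.05,0],[9.4,0,0,-0.05,0],[9.4,0,0,-0.5,0],[9.4,0,0,-2,0],[9.4,0,0,-5,0],[9.4,0,0,-9,0],[9.4,0,0,-13,0],[9.4,0,0,-14,0],[9.4,0,0,-14,0],[9.4,0,0,-14,0]]'
python3 - <<'E'
from h import *
c,s=grab('wrist'); R=Ro.from_quat(s['ee_rot']).as_matrix(); cv2.imwrite('pics/end.png',c['bgr'])
tp=lambda p,z:(R.T@(ray(c,p,z)[0]-s['tcp_pos'])*1000).round(1)
print(s['tcp_pos'],s['contact_force'],s['gripper_width'])
h=cv2.cvtColor(cv2.GaussianBlur(c['bgr'],(3,3),0),cv2.COLOR_BGR2HSV)
print([(r,*h[r,253].tolist()) for r in range(116,240,2)])
for r in (150,172,184): print(r,[(q,*h[r,q].tolist()) for q in range(212,300,3)])
for r in range(130,230,10): print(r,tp((253,r),.082),tp((253,r),.087),tp((253,r),.128))
t,_=grab('top'); 
for n,p in (('spray',[.530,.140,.06]),('mix',[.524,-.152,.03]),('jar',[.755,.135,.04])):
    q=t['camera_matrix']@(t['R']@np.array(p)+t['t']); print(n,(q[:2]/q[2]).round())
a=cv2.imread('pics/top0.png'); d=np.abs(t['bgr'].astype(int)-a).max(2)
for n,(x,y) in {'bottle':(180,169),'mix':(280,174),'jar':(186,92)}.items(): print(n,'mean diff',d[y-12:y+13,x-12:x+13].mean().round(1))
E
```

```text
t: 43.57
tcp_pos: [0.4324, 0.3388, 0.2391]
ee_rot: [0.687, 0.727, 0.0, 0.0]
contact_force: [-0.2, -0.4, -1.2]
gripper_width: 0.0937
[0.43237245 0.33877918 0.23911633] [-0.15944867 -0.43071641 -1.15834697] 0.0937345851857332
[(116, 15, 162, 146), (118, 15, 159, 148), (120, 15, 160, 147), (122, 15, 160, 147), (124, 15, 160, 145), (126, 15, 160, 145), (128, 15, 158, 145), (130, 14, 158, 144), (132, 15, 161, 144), (134, 14, 59, 113), (136, 12, 30, 129), (138, 11, 32, 128), (140, 13, 32, 129), (142, 13, 42, 115), (144, 11, 153, 70), (146, 10, 161, 87), (148, 11, 157, 57), (150, 10, 161, 92), (152, 10, 161, 95), (154, 9, 157, 94), (156, 10, 154, 91), (158, 16, 23, 123), (160, 60, 2, 150), (162, 24, 43, 124), (164, 21, 62, 70), (166, 21, 58, 75), (168, 19, 59, 74), (170, 18, 10, 123), (172, 20, 34, 112), (174, 15, 39, 92), (176, 12, 31, 123), (178, 15, 33, 122), (180, 14, 31, 124), (182, 13, 32, 112), (184, 12, 125, 47), (186, 10, 165, 68), (188, 10, 166, 86), (190, 9, 166, 86), (192, 10, 129, 81), (194, 21, 50, 72), (196, 20, 53, 72), (198, 22, 53, 72), (200, 22, 52, 73), (202, 22, 53, 72)
[... 2223 characters left out ...]
65.7   1.2 111.1]
140 [ 50.7   1.3 157.1] [ 51.2   1.3 152.1] [ 55.4   1.2 111.1]
150 [ 38.5   1.3 157.1] [ 39.2   1.3 152.1] [ 44.9   1.2 111.1]
160 [ 26.1   1.3 157.1] [ 27.    1.3 152.1] [ 34.2   1.2 111.1]
170 [ 13.4   1.3 157.1] [ 14.5   1.3 152.1] [ 23.3   1.2 111.1]
180 [  0.5   1.3 157.1] [  1.7   1.3 152.1] [ 12.1   1.2 111.1]
190 [-12.8   1.3 157.1] [-11.3   1.3 152.1] [  0.7   1.2 111.1]
200 [-26.3   1.3 157.1] [-24.6   1.3 152.1] [-11.    1.2 111.1]
210 [-40.2   1.3 157.1] [-38.3   1.3 152.1] [-22.9   1.2 111.1]
220 [-54.3   1.3 157.1] [-52.2   1.3 152.1] [-35.2   1.2 111.1]
spray [182. 171.]
mix [279. 176.]
jar [187. 100.]
bottle mean diff 3.4
mix mean diff 3.2
jar mean diff 5.2
```

Cup and hole agree within ~1 mm, and the bystander patches match the first image. Handing in.

```bash
python3 -c "
from station import order; print(order.sign_off())"
```

```text
the job is handed in; nothing more can be done
None
```

The mould is made up and the job is handed in, at about 44 s of the 144 s allowed; the hand-in gave no verdict. I placed the pieces in the order asked. Each was set down at its expected height under slow contact, then let go before I took the next.

What the checks showed (1–2 mm camera bias):
- **Lower half:** it lies between the corner angles with clearance all round.
- **Core:** the plain grey bar, not the coloured look-alikes, sits centred in both seats.
- **Upper half:** it touched down 58.7 mm up at the fingertips, against about 58.6 expected. Its apparent width of 65.6 mm fits fully closed, and it is about 1 mm off centre.
- **Weight:** it sits about 1 mm off the centre line, roughly 33 mm towards the plain end.
- **Pouring cup:** it is centred on the hole to about 1 mm along and across.
- **Bottle, mixing cup and jar:** the image patches match the first picture. The jar's patch differed slightly more (5.2 against about 3.3), which I put down to lighting or shadow.

One disagreement: the top camera placed things up to 9–10 mm from where the wrist camera did, worst at the core and weight. I used the wrist camera up close.

I had used all 16 pictures before releasing the cup, so the final check was by pixel numbers only. No check failed.

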